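# Free the seized bolt of a bonding fixture and unload it

## Robot

A 6-joint arm with a two-finger parallel gripper is mounted at the origin on a cart in front of the work surface, level with it; the furniture and walls round the work are solid. World frame = base frame: x ahead of the robot, y to its left, z up, the work surface at z = 0. Lengths are in mm, angles in rad, forces in N, time in s.
With the tool pointing down it reaches from about 350 to 975 mm from the base axis. Payload 7.1 kg.
Tool frame: the origin (TCP) lies at the very end of the fingers, on their centre line; the grasp point (between the pads) lies 19 mm behind it (ctrl.pinch_z is the z of the grasp point in the tool frame, in mm); z points along the fingers, y is the direction in which the jaws open and shut (so a half turn about z gives the same grasp; the last joint's range is limited). The gripper opens to 88 mm and grips with 3 to 60 N. Pads are 20 mm wide; open, the fingers measure 115 mm over their backs; the gripper's body (75 mm by 178 mm) begins 61 mm behind the grasp point.
Start: joints at [-1.218, 0.423, 1.63, -0, 1.089, -0.019], TCP at [227.074, -582.273, 222.675] pointing down, gripper open.
Joint ranges: [-3, 3], [-0.9, 2.11], [0.09, 2.58], [-1.31, 4.45], [0.11, 2.69], [-2.54, 2.54]. Speed limits (rad/s): [2.39, 2.39, 3.01, 3.14, 3.14, 3.14].

## Interface

Orientations are given as a rotation vector (axis times angle).
In Python, from workcell import get_obs, optics, ctrl gives the robot as it stands.
- The arm moves only by the shell command python3 -m jog 'ROWS'. ROWS is a JSON object of lists of equal length, an entry for each row: "delta_rot": the turn, a rotation vector about the tool's x, y, z in rad, a list of three; "translation": the shift along the tool's x, y, z in mm, a list of three; "hand": the opening, from -1 (shut) to 1 (fully open). In form: {"delta_rot": [[rx, ry, rz], ...], "translation": [[x, y, z], ...], "hand": [hand, ...]}. A call has 1 to 5 rows; each row is the pose to reach, as a shift and turn from the pose commanded when the call began, along the tool's axes at that moment; what a row does not reach only later rows make up. A row lasts 1/10 s, in which the tool goes at most 50 mm and 8.59 degrees, less where a joint would pass 70% of its speed; a pose out of reach is approached as far as the arm can. A call with a gripper value outside its range is refused whole. The fingers move at their own pace and stop on an object; the grip force is fixed at half the most. Time passes only in rows, so rows that repeat a pose let the fingers close. It gives the time, the measured TCP pose, the force and the opening at its end, in the units of the state.
- get_obs(): the state, without advancing time (a new reading comes with each control period).
- optics.get_image(name): name is "scene" or "side" or "wrist"; returns the picture (480x640x3 uint8, red, green, blue); there is no depth.
- optics.calibration(name): a dict with "intrinsics" (3x3 intrinsics, pixels), "cam_to_world" (4x4, takes a point from camera to world coordinates). Camera axes: x right, y up, looking along -z (the intrinsics and any distortion apply to the point x, -y, -z); pixel columns grow to the right and rows downward; lengths in mm; the calibration is good to about 2 mm. The wrist camera is an equidistant fisheye: a pixel r from the principal point sees the ray r / f radians off the axis. A picture is of the moment at which its call begins: read the wrist's pose just before it. calibration takes no time and is no camera call; for the wrist camera it gives the pose at the moment of the call.
- ctrl.close_job(): hands the job in, once; it reports no verdict.
The state is a dict: "t": time; "qpos": joint angles; "qvel": joint speeds; "joint_torque": joint torques, N m; "ee_pos": TCP position; "orientation": TCP orientation; "ft_force": force on the tool from outside, world axes, zero at the start; "moment": the same for the moment, N m; "width": finger opening in mm.
Only numpy, scipy, OpenCV 4.12 (cv2) and the standard library are available. Lean on these libraries where they do the work, as an engineer would, in place of code of your own. Each camera call takes 0.05 s, during which the arm holds its last target. There are 200 camera calls.

## Task

The slide bolt (red knob) of the bonding fixture is seized with cured adhesive, and the finished spindle is locked in under the strap. Put every bar offcut that lies on or beside the fixture into the red scrap bin (some stand in the strap's way), work the bolt with short back-and-forth strokes until it runs and draw it fully, swing the strap (black knob) open, and lay the spindle flat in the black tray. Then swing the strap fully shut and shoot the bolt fully home; do not upset the adhesive bottle or the white jar.

Things in the scene. Friction and masses are not known exactly. Their poses are not given: they have to be found in the camera images.
- fixture: Aluminium bonding fixture, fixed: base plate 200 (its x, away from the robot at yaw 0) x 310 (its y, left) x 12 mm; origin at the centre of its underside. Strap and bolt lie in line along its y at x = -15 mm: pivot y = -130, strap knob y = -20, keeper y = 0 to 40, bolt knob y = 78 at home. The strap sweeps the plate's far part. A stop pin 52 mm high stands at (-34, -95).
- bolt_knob (a point): Centre of the upright red round knob of the slide bolt: 22 mm diameter, grip from 17 mm below to 11 mm above this point, which is 77 mm above the bench. It moves with the bolt along the fixture's y. The two bolt guides, 26 mm short of it and 67 mm beyond it (bolt home), end 13 mm below this point.
- bolt (a joint): Metres drawn, along the fixture's +y: 0 home (rod in the strap's keeper), 0.048 fully drawn; out of the keeper at 0.037. Seized: about 5 N of friction, 12 to 15 N as the adhesive film shears; binds hard at 16, then 24, then 32 mm, and each time must be worked back 14 mm or until it binds before it goes further (force does not help). After three such pairs of strokes it runs both ways.
- strap_knob (a point): Centre of the upright black round knob on the swing strap: 22 mm diameter, grip from 16 mm below to 15 mm above this point, which is 77 mm above the bench and 110 mm from the pivot axis. The strap is a flat steel bar 24 mm wide, underside 45 and top 55 mm above the bench (its keeper 38 to 62 mm, 34 mm wide), 170 mm long from the pivot.
- strap_pivot (a point): The vertical pivot axis of the strap, 50 mm above the bench; its round boss has 16 mm radius.
- strap (a joint): Angle of the strap (rad): 0 = shut, over the spindle and against its stop; it opens clockwise seen from above, free end going away from the robot, up to 1.75. Locked while the bolt's rod is in its keeper; otherwise turns with about 0.12 N m of friction and stays where it is left. The rod enters the keeper only when the strap is shut within about 0.02 rad.
- spindle_mid (a point): Loose steel spindle, 165 mm long, 20 mm thick, 0.18 kg. The point is the centre of its thick knurled part (81 mm long); its axis is its y; a thin 6 mm rod reaches 58 mm beyond at the -y end. At the start it lies along the fixture's x under the strap, axis 34 mm above the bench, in two white saddles 33 mm high with 50 mm clear between them; lift it straight up once the strap is open.
- tray: Black flat tray for the unloaded spindle, fixed: 200 (its x) x 104 (its y) x 24 mm outside, walls 4 mm, floor 4 mm thick; origin at the centre of its underside.
- bin: Open red plastic scrap bin, fixed: 190 (its x) x 150 (its y) x 85 mm high outside, walls and floor 4 mm, with a lip that stands out 8 mm round the rim; origin at the centre of its underside.
- offcut_0_mid (a point): Rectangular bar offcut, 60 (its x) x 30 (its y) x 38 (its z) mm, about 0.12 kg, loose; off-white plastic. The point is its centre, 19 mm above what it stands on. It starts on the fixture's base plate (31 mm above the bench). Absent (None) in some starts.
- offcut_1_mid (a point): Rectangular bar offcut, 60 (its x) x 30 (its y) x 38 (its z) mm, about 0.12 kg, loose; aluminium box section. The point is its centre, 19 mm above what it stands on. It starts on the fixture's base plate (31 mm above the bench). Absent (None) in some starts.
- offcut_2_mid (a point): Rectangular bar offcut, 60 (its x) x 30 (its y) x 38 (its z) mm, about 0.12 kg, loose; black plastic. The point is its centre, 19 mm above what it stands on. It starts on the bench. Absent (None) in some starts.
- offcut_3_mid (a point): Rectangular bar offcut, 60 (its x) x 30 (its y) x 38 (its z) mm, about 0.12 kg, loose; grooved aluminium profile. The point is its centre, 19 mm above what it stands on. It starts on the bench. Absent (None) in some starts.
- adhesive: Bystander: red adhesive bottle with blue cap, 29 mm diameter, 96 mm high, standing behind the fixture; origin at its foot.
- jar: Bystander: white jar with screw lid, 44 mm diameter, 61 mm high, standing to the left behind the fixture; origin at its foot.
Things that resemble listed ones, but are neither listed nor needed, are in the scene too. Leave any turquoise look-alike of the part that bears offcut_1_mid alone.

How it is judged (in metres and radians):
On the way, in this order (a step that is already met when the one before it is completed fails the run):
1. the bolt has been worked free and fully drawn (value of joint bolt above 0.044 m), for 0.2 s.
2. the spindle lies flat in the black tray (x of spindle_mid in the frame of tray between -0.08 and 0.08 m and y of spindle_mid in the frame of tray between -0.045 and 0.045 m and z of spindle_mid in the frame of tray below 0.024 m and angle between spindle_mid's own y axis and vertical above 1.45 rad), for 0.2 s.
At the end, for the whole second after the job is handed in: Every offcut rests in the red scrap bin, its centre below the rim; the spindle lies flat on the tray's floor; the strap is shut (within 0.04 rad) and the bolt home (within 4 mm); all is released, the bottle and jar upright (all of step 2 and x of offcut_0_mid in the frame of bin between -0.09 and 0.09 m and y of offcut_0_mid in the frame of bin between -0.07 and 0.07 m and z of offcut_0_mid in the frame of bin between 0 and 0.08 m and x of offcut_1_mid in the frame of bin between -0.09 and 0.09 m and y of offcut_1_mid in the frame of bin between -0.07 and 0.07 m and z of offcut_1_mid in the frame of bin between 0 and 0.08 m and x of offcut_2_mid in the frame of bin between -0.09 and 0.09 m and y of offcut_2_mid in the frame of bin between -0.07 and 0.07 m and z of offcut_2_mid in the frame of bin between 0 and 0.08 m and x of offcut_3_mid in the frame of bin between -0.09 and 0.09 m and y of offcut_3_mid in the frame of bin between -0.07 and 0.07 m and z of offcut_3_mid in the frame of bin between 0 and 0.08 m and value of joint strap below 0.04 rad and value of joint bolt below 0.004 m and angle between each of adhesive, jar's own z axis and vertical below 0.2 rad); the robot touches nothing.
It fails at once if the adhesive bottle is knocked over or pushed more than 5 cm (angle between adhesive's own z axis and vertical above 0.6 rad or distance of adhesive from where it was at the start of the episode above 0.05 m).
It fails at once if the white jar is knocked over or pushed more than 5 cm (angle between jar's own z axis and vertical above 0.6 rad or distance of jar from where it was at the start of the episode above 0.05 m).
Of offcut_0, offcut_1, offcut_2, offcut_3 only 2 to 4 are there at a start; the rules pass over those that are not, and their reading is None.
At some moment in a run one of offcut_0, offcut_1, offcut_2, offcut_3 may be knocked a few centimetres aside while the robot is not near it.
Once in a run the grip may slacken for a moment while it holds something.
It also fails if it takes over 210 s, if anything falls off the work surface, if the arm or the gripper's body presses on something with over 40 N, if the wrist force passes 120 N, or if a joint passes its speed limit or range.

## Working session

There is one attempt and no reset: what is moved stays moved. The work goes in short steps, Python scripts to look and compute and a shell command to move; the robot and the scene stay as the last step left them, time stands still between calls to the robot, and variables do not carry over. Pictures are saved under pics/ and viewed, about 12 in all and at most 16, crops included, and the job is handed in when it is done.

```bash
ls; mkdir -p pics; python3 - <<'E'
from workcell import get_obs, optics, ctrl
import cv2
o=get_obs();print(o['t'],o['ee_pos'],o['orientation'],o['width'])
for n in ("scene","side"):
    im=optics.get_image(n);cv2.imwrite(f"pics/{n}0.png",im[:,:,::-1])
    c=optics.calibration(n);print(n,c)
E
```

```text
pics
0.0 [ 226.88702958 -581.72824384  221.88116458] [-3.08591545e+00 -5.80436610e-01  4.42860306e-04] 88.09469256282668
scene {'intrinsics': array([[545.42711705,   0.        , 323.76268469],
       [  0.        , 545.42711705, 232.66594656],
       [  0.        ,   0.        ,   1.        ]]), 'cam_to_world': array([[ 5.16471838e-01,  3.52452953e-01, -7.80406148e-01,
        -5.10008968e+02],
       [-8.55957125e-01,  2.38437045e-01, -4.58786634e-01,
        -6.73835935e+02],
       [ 2.43770320e-02,  9.04944580e-01,  4.24830635e-01,
         6.77628510e+02],
       [ 0.00000000e+00,  0.00000000e+00,  0.00000000e+00,
         1.00000000e+00]])}
side {'intrinsics': array([[579.2039682 ,   0.        , 320.24581972],
       [  0.        , 579.2039682 , 247.82779965],
       [  0.        ,   0.        ,   1.        ]]), 'cam_to_world': array([[-9.95151446e-01,  2.59011865e-02, -9.48827087e-02,
         4.61230877e+02],
       [-9.73177289e-02, -3.99006147e-01,  9.11769354e-01,
         1.28680329e+03],
       [-1.42428759e-02,  9.16582360e-01,  3.99592188e-01,
         6.42266088e+02],
       [ 0.00000000e+00,  0.00000000e+00,  0.00000000e+00,
         1.00000000e+00]])}
```

View pics/scene0.png

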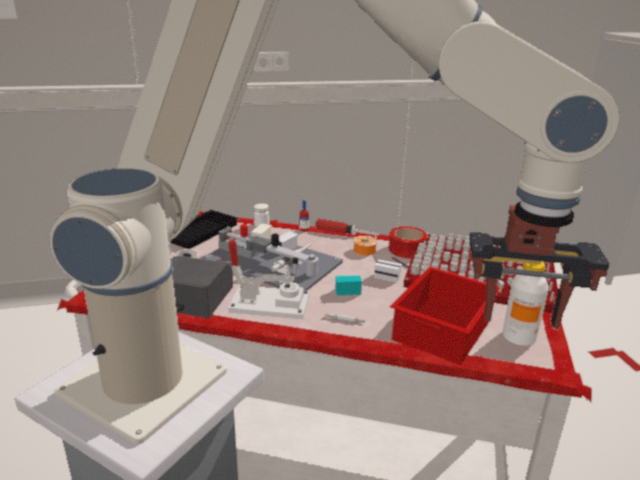

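View pics/side0.png

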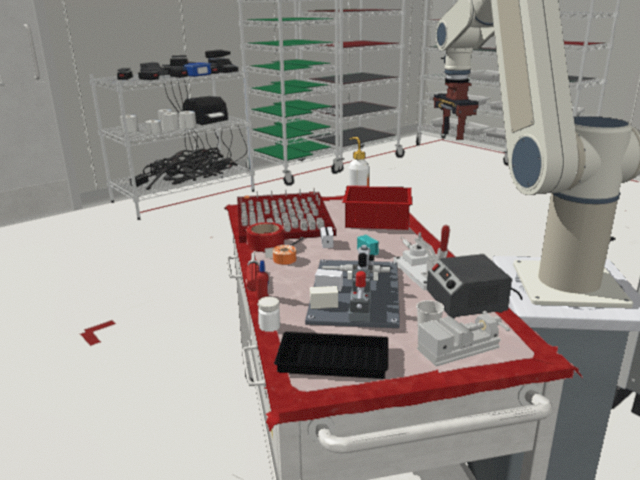

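```bash
cat > h.py <<'E'
from workcell import get_obs, optics, ctrl
import cv2, numpy as np
from scipy.spatial.transform import Rotation as R
def unproj(n,u,v,z,c=None):
    c=c or optics.calibration(n);K=c['intrinsics'];T=c['cam_to_world']
    x=(u-K[0,2])/K[0,0];y=(v-K[1,2])/K[1,1]
    if n=='wrist':
        r=np.hypot(x,y);s=np.sin(r)/max(r,1e-9);d=np.array([x*s,-y*s,-np.cos(r)])
    else: d=np.array([x,-y,-1])
    d=T[:3,:3]@d;o=T[:3,3];return o+d*(z-o[2])/d[2]
def proj(n,p,c=None):
    c=c or optics.calibration(n);K=c['intrinsics'];T=c['cam_to_world']
    q=T[:3,:3].T@(np.array(p)-T[:3,3]);x,y,z=q[0],-q[1],-q[2]
    if n=='wrist':
        a=np.arctan2(np.hypot(x,y),z)/max(np.hypot(x,y),1e-9);x,y=x*a,y*a
    else: x,y=x/z,y/z
    return np.array([K[0,0]*x+K[0,2],K[1,1]*y+K[1,2]])
def snap(n,f,box=None,s=1):
    im=optics.get_image(n)[:,:,::-1].copy()
    if box: im=im[box[1]:box[3],box[0]:box[2]]
    cv2.imwrite('pics/'+f,cv2.resize(im,None,fx=s,fy=s,interpolation=cv2.INTER_CUBIC))
def st():
    o=get_obs();r=R.from_rotvec(o['orientation']).as_matrix()
    print('t %.2f'%o['t'],'tcp',o['ee_pos'].round(1),'yaw %.4f'%np.arctan2(r[1,0],r[0,0]),'zax',r[:,2].round(3),'F',np.round(o['ft_force'],1),'w %.1f'%o['width'],'q',np.round(o['qpos'],2));return o
E
python3 - <<'E'
from h import *
st()
for u,v in [(306,323),(397,325),(320,262),(400,262)]: print(unproj('side',u,v,12).round(0))
for n,p in dict(tray=(333,355),bin=(378,210),white=(323,297),groove=(327,238),turq=(368,244),jar=(268,328),bottle=(263,295),blk=(362,258)).items(): print(n,unproj('side',*p,20).round(0))
for n,p in dict(bin=(440,310),groove=(388,268),turq=(348,285)).items(): print(n,unproj('scene',*p,20).round(0))
c=optics.calibration('wrist');print(c)
E
```

```text
t 0.10 tcp [ 226.9 -581.8  222. ] yaw 0.3719 zax [-0.     0.001 -1.   ] F [-0.   0.3 -0.7] w 87.8 q [-1.22  0.42  1.63 -0.    1.09 -0.02]
[602. 244.  12.]
[413. 238.  12.]
[603. -60.  12.]
[398. -74.  12.]
tray [536. 369.  20.]
bin [ 456. -442.   20.]
white [576. 142.  20.]
groove [ 597. -203.   20.]
turq [ 482. -167.   20.]
jar [676. 282.  20.]
bottle [713. 142.  20.]
blk [495. -75.  20.]
bin [ 499. -383.   20.]
groove [ 610. -205.   20.]
turq [ 481. -161.   20.]
{'intrinsics': array([[371.64829954,   0.        , 323.53613778],
       [  0.        , 371.64829954, 238.71099562],
       [  0.        ,   0.        ,   1.        ]]), 'cam_to_world': array([[ 3.62646759e-01,  8.92904868e-01,  2.66848692e-01,
         3.00184441e+02],
       [-9.31926206e-01,  3.47748981e-01,  1.02879502e-01,
        -5.53342301e+02],
       [-9.34752347e-04, -2.85992208e-01,  9.58231487e-01,
         3.83715092e+02],
       [ 0.00000000e+00,  0.00000000e+00,  0.00000000e+00,
         1.00000000e+00]])}
```

```bash
python3 -m jog '{"delta_rot":[[0,0,-0.1],[0,0,-0.2],[0,0,-0.3],[0,0,-0.37],[0,0,-0.37]],"translation":[[0,0,-45],[0,0,-90],[0,0,-130],[0,0,-150],[0,0,-150]],"hand":[1,1,1,1,1]}'; python3 -c "from h import *;st()"
```

```text
t: 0.6
ee_pos: [227.5, -583.5, 376.1]
orientation: [2.922, 1.137, -0.0]
ft_force: [0.3, -0.3, -0.1]
width: 87.8
t 0.60 tcp [ 227.5 -583.5  376.1] yaw 0.7423 zax [ 0.002 -0.006 -1.   ] F [ 0.3 -0.3 -0.1] w 87.8 q [-1.22  0.29  1.46  0.    1.38 -0.39]
```

```bash
python3 -m jog '{"delta_rot":[[0,0,0.14],[0,0,0.28],[0,0,0.42],[0,0,0.56],[0,0,0.70]],"translation":[[40,-8,0],[80,-16,0],[120,-24,0],[160,-32,0],[200,-40,0]],"hand":[1,1,1,1,1]}'; python3 -c "from h import *;st()"
```

```text
t: 1.1
ee_pos: [347.6, -415.6, 370.3]
orientation: [-3.138, -0.052, 0.003]
ft_force: [0.5, 0.1, 0.8]
width: 87.9
t 1.10 tcp [ 347.6 -415.6  370.3] yaw 0.0334 zax [-0.002  0.003 -1.   ] F [0.5 0.1 0.8] w 87.9 q [-0.9   0.16  1.65  0.    1.34  0.64]
```

```bash
python3 -m jog '{"delta_rot":[[0,0,0.03],[0,0,0.03],[0,0,0.03],[0,0,0.03],[0,0,0.03]],"translation":[[10,-50,0],[20,-100,0],[40,-150,0],[60,-200,0],[80,-240,0]],"hand":[1,1,1,1,1]}';python3 -m jog '{"delta_rot":[[0,0,0],[0,0,0],[0,0,0],[0,0,0],[0,0,0]],"translation":[[10,-50,-10],[20,-100,-20],[30,-150,-30],[40,-200,-40],[40,-220,-40]],"hand":[1,1,1,1,1]}'; python3 -c "
from h import *
st()
snap('wrist','w0.png',s=1.25);np.save('w0c.npy',optics.calibration('wrist')['cam_to_world']);st()"
```

```text
t: 1.6
ee_pos: [414.8, -176.2, 370.8]
orientation: [-3.14, -0.014, 0.004]
ft_force: [-0.2, 0.0, -0.0]
width: 88.1
t: 2.1
ee_pos: [453.1, 44.9, 411.7]
orientation: [-3.141, -0.018, 0.002]
ft_force: [0.5, 0.3, -1.2]
width: 87.7
t 2.10 tcp [453.1  44.9 411.7] yaw 0.0117 zax [-0.001  0.001 -1.   ] F [ 0.5  0.3 -1.2] w 87.7 q [ 0.07 -0.02  1.75  0.    1.41  1.63]
t 2.15 tcp [452.9  46.9 411.4] yaw 0.0127 zax [-0.002  0.002 -1.   ] F [0.  0.9 0.4] w 88.1 q [ 0.08 -0.02  1.75  0.    1.41  1.63]
```

View pics/w0.png

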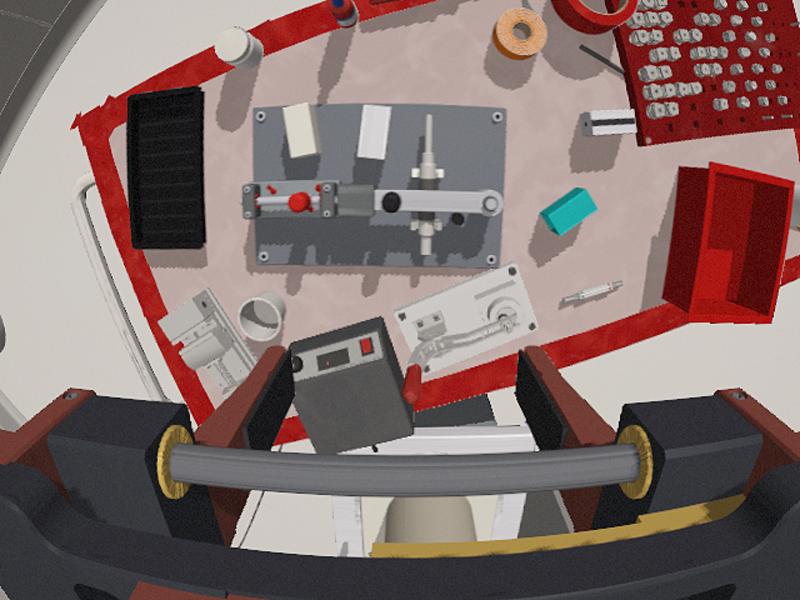

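```bash
python3 - <<'E'
from h import *
c=optics.calibration('wrist');print(np.abs(np.load('w0c.npy')-c['cam_to_world']).max())
im=cv2.imread('pics/w0.png')
a=cv2.resize(im[60:300,230:660],None,fx=1.85,fy=1.85,interpolation=cv2.INTER_CUBIC);cv2.imwrite('pics/w0c.png',a)
f=lambda u,v,z:unproj('wrist',u/1.25,v/1.25,z,c)[:2].round(1)
for n,p in dict(pTL=(254,106,12),pTR=(506,108,12),pBL=(253,271,12),pBR=(501,267,12),red=(299,202,88),blk=(391,202,92),piv=(490,203,60),thin=(429,115,34),spinend=(426,253,34),wTop=(298,130,50),aTop=(375,131,50),groove=(610,122,38),trayTL=(129,94,24),trayTR=(203,88,24),trayBR=(204,247,24),trayBL=(133,249,24),binTL=(709,164,85),binTR=(795,183,85),binBR=(776,322,85),binBL=(692,318,85),jar=(232,45,61),bot=(341,5,96)).items(): print(n,f(*p))
E
```

```text
0.0
pTL [606.9 233.7]
pTR [603.4 -72.4]
pBL [397.7 241.8]
pBR [406. -74.]
red [491.2 159.6]
blk [491.   61.9]
piv [489.7 -47.1]
thin [588.   21.4]
spinend [426.2  21.9]
wTop [570.7 168.6]
aTop [567.5  81.6]
groove [ 595.9 -198.1]
trayTL [641.8 410.6]
trayTR [634.7 298.3]
trayBR [432.3 303.6]
trayBL [432.2 415.3]
binTL [ 558.8 -318. ]
binTR [ 555.9 -482.9]
binBR [ 356.4 -488.2]
binBL [ 363.6 -321.7]
jar [675.9 246.1]
bot [701.6 115.6]
```

View pics/w0c.png

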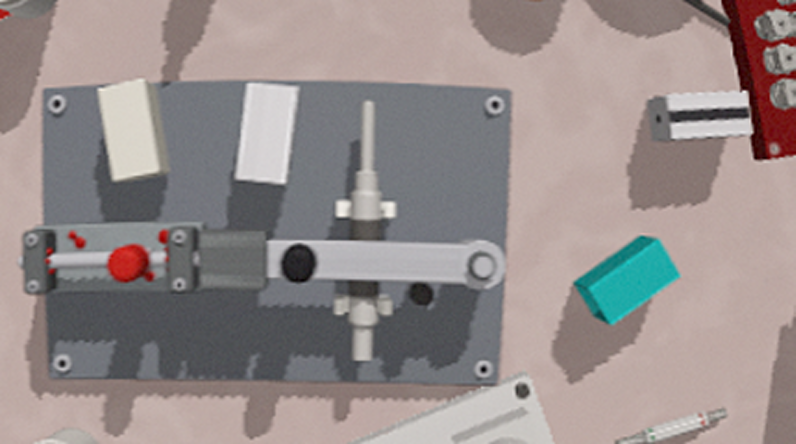

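```bash
python3 - <<'E'
from h import *
c=optics.calibration('wrist')
f=lambda u,v,z:unproj('wrist',(u/1.85+230)/1.25,(v/1.85+60)/1.25,z,c)[:2]
for n,z,P in [('white',50,[(99,87),(144,80),(160,170),(113,181)]),('alu',50,[(245,83),(298,87),(286,185),(235,180)]),('groove',38,[(668,93),(748,92),(752,133),(671,138)])]:
    q=np.array([f(u,v,z) for u,v in P]);print(n,q.round(0).tolist(),q.mean(0).round(1),cv2.minAreaRect(q.astype(np.float32)))
st()
E
```

```text
white [[598.0, 186.0], [601.0, 157.0], [545.0, 147.0], [539.0, 177.0]] [570.8 166.8] ((570.84716796875, 166.39886474609375), (59.82973098754883, 30.0799560546875), 8.496087074279785)
alu [[597.0, 96.0], [595.0, 64.0], [535.0, 71.0], [538.0, 101.0]] [566.2  83. ] ((566.3902587890625, 82.95469665527344), (31.831327438354492, 60.347896575927734), 84.19733428955078)
groove [[607.0, -172.0], [616.0, -232.0], [588.0, -236.0], [578.0, -175.0]] [ 597.3 -203.8] ((596.7662353515625, -203.55833435058594), (29.692373275756836, 61.206050872802734), 8.000336647033691)
t 2.15 tcp [452.9  46.9 411.4] yaw 0.0127 zax [-0.002  0.002 -1.   ] F [0.  0.9 0.4] w 88.1 q [ 0.08 -0.02  1.75  0.    1.41  1.63]
```

```bash
python3 -m jog '{"delta_rot":[[0,0,-0.07],[0,0,-0.14],[0,0,-0.14],[0,0,-0.14],[0,0,-0.14]],"translation":[[30,-30,20],[60,-60,40],[90,-90,60],[115,-115,85],[119.5,-118.5,110]],"hand":[1,1,1,1,1]}'; python3 -m jog '{"delta_rot":[[0,0,0],[0,0,0],[0,0,0],[0,0,0],[0,0,0]],"translation":[[0,0,45],[0,0,90],[0,0,135],[0,0,170],[0,0,170]],"hand":[1,1,1,1,1]}'; python3 -c "from h import *;st()"
```

```text
t: 2.65
ee_pos: [572.2, 164.1, 298.9]
orientation: [-3.132, -0.238, 0.004]
ft_force: [-0.3, -1.1, -0.6]
width: 87.6
t: 3.15
ee_pos: [566.0, 160.4, 126.1]
orientation: [3.13, 0.235, -0.02]
ft_force: [-0.4, 0.2, 0.6]
width: 87.8
t 3.15 tcp [566.  160.4 126.1] yaw 0.1500 zax [-0.012 -0.003 -1.   ] F [-0.4  0.2  0.6] w 87.8 q [ 0.26  0.5   1.77 -0.    0.89  1.68]
```

```bash
python3 -m jog '{"delta_rot":[[0,0,0],[0,0,0],[0,0,0],[0,0,0],[0,0,0]],"translation":[[5,-5,30],[6,-5,50],[6,-5,50],[6,-5,50],[6,-5,50]],"hand":[1,1,1,1,1]}'; python3 -c "from h import *;st()"
```

```text
t: 3.65
ee_pos: [577.3, 167.8, 84.4]
orientation: [-3.132, -0.237, -0.004]
ft_force: [0.1, 0.4, 0.7]
width: 87.8
t 3.65 tcp [577.3 167.8  84.4] yaw 0.1513 zax [ 0.002  0.001 -1.   ] F [0.1 0.4 0.7] w 87.8 q [ 0.26  0.57  1.77 -0.    0.8   1.68]
```

```bash
python3 -m jog '{"delta_rot":[[0,0,0],[0,0,0],[0,0,0],[0,0,0],[0,0,0]],"translation":[[-6.4,0,10],[-6.4,0,35],[-6.4,0,62],[-6.4,0,62],[-6.4,0,62]],"hand":[1,1,1,1,1]}'; python3 -m jog '{"delta_rot":[[0,0,0],[0,0,0],[0,0,0],[0,0,0],[0,0,0]],"translation":[[0,0,0],[0,0,0],[0,0,0],[0,0,0],[0,0,0]],"hand":[-1,-1,-1,-1,-1]}'; python3 -c "from h import *;st()"
```

```text
t: 4.15
ee_pos: [569.6, 166.6, 20.8]
orientation: [3.132, 0.238, -0.001]
ft_force: [0.2, 0.1, 0.9]
width: 87.9
t: 4.65
ee_pos: [570.2, 166.8, 21.0]
orientation: [-3.132, -0.238, -0.001]
ft_force: [-0.4, -0.4, 0.9]
width: 51.3
t 4.65 tcp [570.2 166.8  21. ] yaw 0.1518 zax [ 0.001  0.    -1.   ] F [-0.4 -0.4  0.9] w 51.3 q [0.26 0.67 1.79 0.   0.68 1.68]
```

```bash
python3 -m jog '{"delta_rot":[[0,0,0],[0,0,0],[0,0,0],[0,0,0],[0,0,0]],"translation":[[0,0,0],[0,0,0],[0,0,0],[0,0,0],[0,0,0]],"hand":[-1,-1,-1,-1,-1]}'; python3 -m jog '{"delta_rot":[[0,0,0],[0,0,0],[0,0,0],[0,0,0],[0,0,0]],"translation":[[0,0,-30],[0,0,-70],[0,0,-110],[0,0,-150],[0,0,-150]],"hand":[-1,-1,-1,-1,-1]}'; python3 -c "from h import *;st()"
```

```text
t: 5.15
ee_pos: [570.0, 166.6, 20.7]
orientation: [3.132, 0.238, -0.0]
ft_force: [0.1, -1.8, 1.5]
width: 30.2
t: 5.65
ee_pos: [573.4, 167.8, 176.2]
orientation: [-3.13, -0.238, -0.015]
ft_force: [0.7, 0.4, -0.7]
width: 29.8
t 5.65 tcp [573.4 167.8 176.2] yaw 0.1518 zax [ 0.009  0.003 -1.   ] F [ 0.7  0.4 -0.7] w 29.8 q [0.26 0.44 1.73 0.   0.96 1.68]
```

```bash
python3 -c "
from h import *
print(unproj('scene',521,338,5),unproj('scene',537,268,170))
print(unproj('side',358,143,170))
for p in [(393,318),(437,355),(490,300),(430,270)]: print(p,unproj('scene',*p,85 if 0 else 85).round(0))
for p in [(344,191),(411,190)]: print(p,unproj('side',*p,85).round(0))
"; python3 -m jog '{"delta_rot":[[0,0,0.03],[0,0,0.06],[0,0,0.09],[0,0,0.12],[0,0,0.15]],"translation":[[-18,39,0],[-36,78,0],[-54,117,0],[-72,156,0],[-92,200,0]],"hand":[-1,-1,-1,-1,-1]}';  python3 -m jog '{"delta_rot":[[0,0,0],[0,0,0],[0,0,0],[0,0,0],[0,0,0]],"translation":[[-13,46,0],[-26,92,0],[-39,138,0],[-52,184,0],[-52,184,0]],"hand":[-1,-1,-1,-1,-1]}'; python3 -c "from h import *;st()"
```

```text
[ 513.66177069 -556.32921904    5.        ] [ 517.71692274 -557.4059988   170.        ]
[ 531.08215453 -706.52230377  170.        ]
(393, 318) [ 322. -345.   85.]
(437, 355) [ 259. -457.   85.]
(490, 300) [ 492. -485.   85.]
(430, 270) [ 543. -335.   85.]
(344, 191) [ 563. -428.   85.]
(411, 190) [ 356. -449.   85.]
t: 6.15
ee_pos: [508.1, -45.8, 169.6]
orientation: [-3.141, -0.002, 0.002]
ft_force: [1.0, 0.7, -0.8]
width: 29.8
t: 6.65
ee_pos: [455.9, -233.3, 169.8]
orientation: [3.141, -0.006, -0.001]
ft_force: [0.3, 0.3, -1.7]
width: 29.9
t 6.65 tcp [ 455.9 -233.3  169.8] yaw -0.0036 zax [-0.001 -0.001 -1.   ] F [ 0.3  0.3 -1.7] w 29.9 q [-0.5   0.33  1.92 -0.    0.89  1.08]
```

```bash
python3 -m jog '{"delta_rot":[[0,0,0],[0,0,0],[0,0,0],[0,0,0],[0,0,0]],"translation":[[-12,43,0],[-24,86,0],[-36,128,0],[-46,166,0],[-46,166,0]],"hand":[-1,-1,-1,-1,-1]}';  python3 -m jog '{"delta_rot":[[0,0,0],[0,0,0],[0,0,0],[0,0,0],[0,0,0]],"translation":[[0,0,0],[0,0,0],[0,0,45],[0,0,90],[0,0,115]],"hand":[-1,-1,-1,-1,-1]}';python3 -m jog '{"delta_rot":[[0,0,0],[0,0,0],[0,0,0],[0,0,0],[0,0,0]],"translation":[[0,0,10],[0,0,10],[0,0,10],[0,0,10],[0,0,10]],"hand":[-1,-1,0.3,0.3,0.3]}'; python3 -c "from h import *;st()"
```

```text
t: 7.15
ee_pos: [411.1, -398.3, 169.8]
orientation: [3.141, -0.003, 0.0]
ft_force: [0.3, -0.0, -2.1]
width: 29.9
t: 7.65
ee_pos: [411.3, -392.0, 52.8]
orientation: [-3.139, -0.006, 0.004]
ft_force: [-0.8, 0.2, -0.7]
width: 30.1
t: 8.15
ee_pos: [412.8, -395.8, 47.3]
orientation: [3.14, 0.003, 0.003]
ft_force: [-0.7, 1.0, 0.4]
width: 50.4
t 8.15 tcp [ 412.8 -395.8   47.3] yaw 0.0019 zax [ 0.002 -0.002 -1.   ] F [-0.7  1.   0.4] w 50.4 q [-0.79  0.6   1.84  0.    0.7   0.78]
```

```bash
python3 -m jog '{"delta_rot":[[0,0,0],[0,0,0],[0,0,0],[0,0,-0.14],[0,0,-0.28]],"translation":[[0,0,-40],[0,0,-80],[0,0,-120],[15,-15,-125],[40,-40,-125]],"hand":[0.3,0.3,0.3,1,1]}';  python3 -m jog '{"delta_rot":[[0,0,-0.14],[0,0,-0.28],[0,0,-0.42],[0,0,-0.56],[0,0,-0.7]],"translation":[[30,-20,0],[60,-40,0],[90,-60,0],[120,-80,0],[150,-100,0]],"hand":[1,1,1,1,1]}';python3 -m jog '{"delta_rot":[[0,0,-0.14],[0,0,-0.28],[0,0,-0.42],[0,0,-0.56],[0,0,-0.7]],"translation":[[0,0,0],[0,0,0],[0,0,0],[0,0,0],[0,0,0]],"hand":[1,1,1,1,1]}'; python3 -c "from h import *;st()
snap('wrist','w1.png',s=1.25)"
```

```text
t: 8.65
ee_pos: [452.7, -356.8, 174.2]
orientation: [3.105, 0.444, 0.006]
ft_force: [0.6, -0.6, -0.5]
width: 70.0
t: 9.15
ee_pos: [569.2, -216.2, 171.9]
orientation: [2.765, 1.488, 0.002]
ft_force: [0.2, 0.6, -1.1]
width: 88.3
t: 9.65
ee_pos: [568.4, -217.3, 171.8]
orientation: [2.087, 2.346, 0.001]
ft_force: [0.5, 0.1, 1.0]
width: 88.0
t 9.65 tcp [ 568.4 -217.3  171.8] yaw 1.6875 zax [ 0.001 -0.001 -1.   ] F [0.5 0.1 1. ] w 88.0 q [-0.38  0.46  1.71  0.    0.97 -0.5 ]
```

View pics/w1.png

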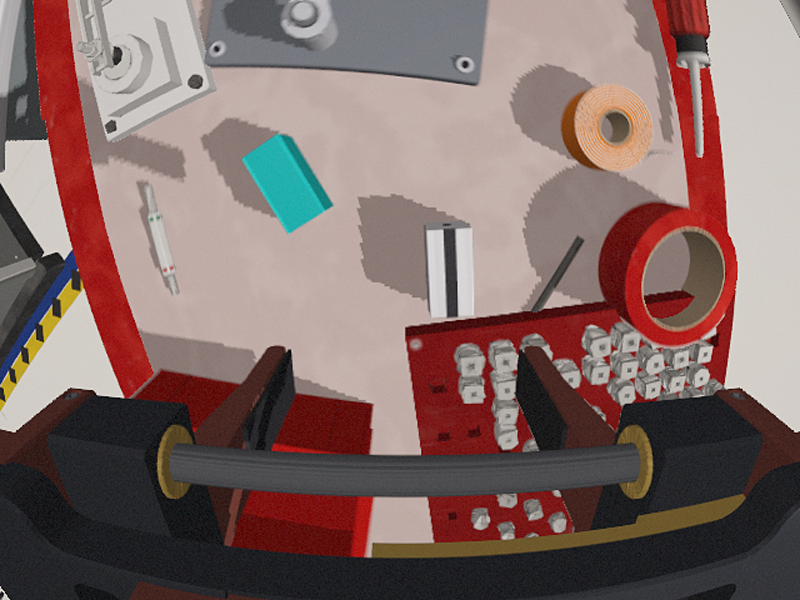

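```bash
python3 - <<'E'
from h import *
c=optics.calibration('wrist')
q=np.array([unproj('wrist',u/1.25,v/1.25,38,c)[:2] for u,v in [(427,229),(470,228),(475,315),(430,317)]])
print(q.round(0).tolist(),cv2.minAreaRect(q.astype(np.float32)))
o=st();r=R.from_rotvec(o['orientation']).as_matrix()
print(r.T@(np.append(q.mean(0),8)-o['ee_pos']))
E
```

```text
[[578.0, -179.0], [606.0, -175.0], [619.0, -233.0], [588.0, -238.0]] ((598.4457397460938, -205.96641540527344), (30.572038650512695, 59.609588623046875), 9.691890716552734)
t 9.70 tcp [ 568.4 -217.4  171.7] yaw 1.6943 zax [ 0.001 -0.001 -1.   ] F [0.9 0.1 0.2] w 87.7 q [-0.38  0.46  1.71 -0.    0.97 -0.51]
[  7.64162895  30.35377618 163.73188183]
```

```bash
python3 -m jog '{"delta_rot":[[0,0,-0.03],[0,0,-0.03],[0,0,-0.03],[0,0,-0.03],[0,0,-0.03]],"translation":[[11,30,10],[11,30,55],[11,30,100],[11,30,140],[11,30,159]],"hand":[1,1,1,1,1]}';  python3 -m jog '{"delta_rot":[[0,0,0],[0,0,0],[0,0,0],[0,0,0],[0,0,0]],"translation":[[0,0,0],[0,0,0],[0,0,0],[0,0,0],[0,0,0]],"hand":[1,1,-1,-1,-1]}';python3 -m jog '{"delta_rot":[[0,0,0],[0,0,0],[0,0,0],[0,0,0],[0,0,0]],"translation":[[0,0,0],[0,0,0],[0,0,0],[0,0,0],[0,0,0]],"hand":[-1,-1,-1,-1,-1]}';python3 -m jog '{"delta_rot":[[0,0,0],[0,0,0],[0,0,0],[0,0,0],[0,0,0]],"translation":[[0,0,0],[0,0,-5],[0,0,-50],[0,0,-100],[0,0,-150]],"hand":[-1,-1,-1,-1,-1]}'; python3 -c "from h import *;st()"
```

```text
t: 10.2
ee_pos: [595.0, -202.3, 8.8]
orientation: [-2.061, -2.367, 0.002]
ft_force: [-0.2, 0.6, -0.3]
width: 88.3
t: 10.7
ee_pos: [597.6, -203.3, 13.1]
orientation: [2.059, 2.37, 0.001]
ft_force: [-0.2, -0.2, -0.3]
width: 67.0
t: 11.2
ee_pos: [596.8, -202.9, 11.6]
orientation: [-2.059, -2.372, -0.0]
ft_force: [-0.6, -0.4, 0.7]
width: 30.1
t: 11.7
ee_pos: [596.1, -202.7, 162.9]
orientation: [-2.058, -2.371, 0.001]
ft_force: [0.8, -0.5, -1.2]
width: 29.9
t 11.70 tcp [ 596.1 -202.7  162.9] yaw 1.7118 zax [-0.002  0.001 -1.   ] F [ 0.8 -0.5 -1.2] w 29.9 q [-0.35  0.5   1.66 -0.    0.98 -0.49]
```

```bash
python3 -m jog '{"delta_rot":[[0,0,0.14],[0,0,0.14],[0,0,0.14],[0,0,0.14],[0,0,0.14]],"translation":[[-36,-25,-10],[-72,-51,-10],[-108,-76,-10],[-144,-102,-10],[-181,-128,-10]],"hand":[-1,-1,-1,-1,-1]}';  python3 -m jog '{"delta_rot":[[0,0,0],[0,0,0],[0,0,0],[0,0,0],[0,0,0]],"translation":[[0,0,0],[0,0,0],[0,0,0],[0,0,0],[0,0,20]],"hand":[-1,-1,-1,-1,-1]}'; python3 -c "from h import *;st()"
```

```text
t: 12.2
ee_pos: [494.3, -401.3, 172.0]
orientation: [-2.22, -2.223, -0.0]
ft_force: [0.4, 1.0, -1.4]
width: 30.3
t: 12.7
ee_pos: [497.8, -400.2, 154.1]
orientation: [2.215, 2.221, 0.001]
ft_force: [0.6, -0.0, -1.3]
width: 30.4
t 12.70 tcp [ 497.8 -400.2  154.1] yaw 1.5737 zax [ 0.004 -0.003 -1.   ] F [ 0.6 -0.  -1.3] w 30.4 q [-0.7   0.52  1.65  0.    0.97 -0.7 ]
```

```bash
python3 -m jog '{"delta_rot":[[0,0,0],[0,0,0],[0,0,0],[0,0,0],[0,0,0]],"translation":[[0,0,40],[0,0,80],[0,0,102],[0,0,102],[0,0,102]],"hand":[-1,-1,-1,-1,-1]}';  python3 -m jog '{"delta_rot":[[0,0,0],[0,0,0],[0,0,0],[0,0,0],[0,0,0]],"translation":[[0,0,0],[0,0,0],[0,0,0],[0,0,-40],[0,0,-90]],"hand":[0.2,0.2,0.2,0.2,0.2]}';  python3 -m jog '{"delta_rot":[[0,0,0.1],[0,0,0.24],[0,0,0.38],[0,0,0.52],[0,0,0.66]],"translation":[[0,0,-50],[30,0,-60],[60,0,-60],[100,0,-60],[140,0,-60]],"hand":[0.4,0.6,0.8,1,1]}';  python3 -c "from h import *;st()"
```

```text
t: 13.2
ee_pos: [496.2, -399.5, 49.9]
orientation: [-2.219, -2.224, -0.0]
ft_force: [-0.3, -0.6, -0.7]
width: 30.2
t: 13.7
ee_pos: [494.1, -399.1, 139.0]
orientation: [-2.217, -2.219, 0.001]
ft_force: [1.4, -1.0, -0.0]
width: 52.6
t: 14.2
ee_pos: [495.3, -259.3, 200.8]
orientation: [2.824, 1.373, 0.002]
ft_force: [0.0, 0.8, -0.2]
width: 87.1
t 14.20 tcp [ 495.3 -259.3  200.8] yaw 0.9049 zax [ 0.002 -0.001 -1.   ] F [ 0.   0.8 -0.2] w 87.1 q [-0.5   0.35  1.8   0.    0.99  0.16]
```

```bash
python3 -m jog '{"delta_rot":[[0,0,0.14],[0,0,0.28],[0,0,0.42],[0,0,0.56],[0,0,0.7]],"translation":[[39,-20,-10],[78,-40,-20],[117,-60,-30],[156,-80,-40],[195,-97,-50]],"hand":[1,1,1,1,1]}';  python3 -m jog '{"delta_rot":[[0,0,0.14],[0,0,0.28],[0,0,0.3],[0,0,0.3],[0,0,0.3]],"translation":[[0,-40,0],[0,-60,0],[0,-60,0],[0,-60,0],[0,-60,0]],"hand":[1,1,1,1,1]}';  python3 -c "
from h import *
st();snap('wrist','w2.png',s=1.25)"
```

```text
t: 14.7
ee_pos: [537.9, -45.2, 250.9]
orientation: [3.124, 0.325, 0.002]
ft_force: [-0.1, -0.9, 0.2]
width: 88.1
t: 15.2
ee_pos: [525.6, 10.8, 249.9]
orientation: [3.139, -0.134, 0.001]
ft_force: [0.0, 0.4, 0.3]
width: 87.7
t 15.20 tcp [525.6  10.8 249.9] yaw -0.0855 zax [ 0.001 -0.    -1.   ] F [0.  0.4 0.3] w 87.7 q [-0.    0.24  1.82 -0.    1.07  1.65]
```

View pics/w2.png

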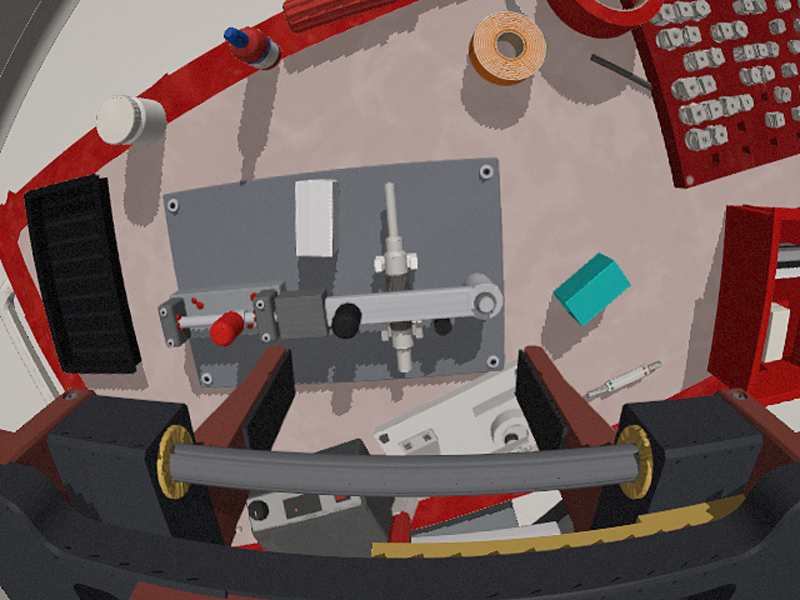

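```bash
python3 - <<'E'
from h import *
c=optics.calibration('wrist')
U=lambda u,v,z:unproj('wrist',u/1.25,v/1.25,z,c)
q=np.array([U(u,v,50)[:2] for u,v in [(296,181),(333,181),(331,256),(296,254)]])
print(q.round(0).tolist(),cv2.minAreaRect(q.astype(np.float32)))
o=st();r=R.from_rotvec(o['orientation']).as_matrix()
print(r.T@(np.append(q.mean(0),20)-o['ee_pos']))
print('piv',U(486,301,60),'thin',U(390,185,34),'end',U(404,371,34),'blk',U(347,321,85),'redtop',U(228,330,88), 'tray',[U(*p,24).round(0).tolist() for p in [(26,191),(106,177),(141,371),(63,373)]])
E
```

```text
[[600.0, 90.0], [596.0, 60.0], [537.0, 69.0], [541.0, 97.0]] ((568.5154418945312, 78.99647521972656), (29.57534408569336, 59.82843017578125), 81.91456604003906)
t 15.25 tcp [525.6  10.7 249.8] yaw -0.0865 zax [ 0.001 -0.    -1.   ] F [ 0.2  0.6 -0.3] w 87.9 q [-0.    0.24  1.82 -0.    1.07  1.66]
[ 36.71920023 -71.62566208 229.8087806 ]
piv [491.59880096 -51.82828609  60.        ] thin [587.72077521  16.87144592  34.        ] end [424.07399147  19.88466856  34.        ] blk [493.02812767  56.66670041  85.        ] redtop [494.11294156 151.81930705  88.        ] tray [[643.0, 405.0, 24.0], [634.0, 287.0, 24.0], [434.0, 294.0, 24.0], [434.0, 413.0, 24.0]]
```

```bash
python3 -m jog '{"delta_rot":[[0,0,0.05],[0,0,0.05],[0,0,0.05],[0,0,0.05],[0,0,0.05]],"translation":[[18,-36,10],[36.5,-71.5,40],[36.5,-71.5,85],[36.5,-71.5,130],[36.5,-71.5,150]],"hand":[1,1,1,1,1]}';  python3 -m jog '{"delta_rot":[[0,0,0],[0,0,0],[0,0,0],[0,0,0],[0,0,0]],"translation":[[0,0,0],[0,0,40],[0,0,78],[0,0,78],[0,0,78]],"hand":[1,1,1,1,1]}';  python3 -c "from h import *;st()"
```

```text
t: 15.75
ee_pos: [565.8, 78.6, 95.6]
orientation: [3.133, -0.214, -0.008]
ft_force: [-0.1, 0.1, 0.2]
width: 87.9
t: 16.25
ee_pos: [568.6, 79.3, 22.7]
orientation: [-3.134, 0.216, -0.001]
ft_force: [0.2, -0.3, 0.9]
width: 88.0
t 16.25 tcp [568.6  79.3  22.7] yaw -0.1375 zax [ 0.  0. -1.] F [ 0.2 -0.3  0.9] w 88.0 q [ 0.12  0.64  1.84 -0.    0.66  1.83]
```

```bash
python3 -m jog '{"delta_rot":[[0,0,0],[0,0,0],[0,0,0],[0,0,0],[0,0,0]],"translation":[[0,0,0],[0,0,0],[0,0,0],[0,0,0],[0,0,0]],"hand":[-1,-1,-1,-1,-1]}';python3 -m jog '{"delta_rot":[[0,0,0],[0,0,0],[0,0,0],[0,0,0],[0,0,0]],"translation":[[0,0,0],[0,0,0],[0,0,0],[0,0,0],[0,0,0]],"hand":[-1,-1,-1,-1,-1]}';  python3 -m jog '{"delta_rot":[[0,0,0],[0,0,0],[0,0,0],[0,0,0],[0,0,0]],"translation":[[0,0,-20],[0,0,-60],[0,0,-100],[0,0,-150],[0,0,-150]],"hand":[-1,-1,-1,-1,-1]}'; python3 -m jog '{"delta_rot":[[0,0,-0.07],[0,0,-0.14],[0,0,-0.14],[0,0,-0.14],[0,0,-0.14]],"translation":[[-5,48,0],[-10,96,0],[-15,144,0],[-20,192,0],[-25,240,0]],"hand":[-1,-1,-1,-1,-1]}'; python3 -m jog '{"delta_rot":[[0,0,0],[0,0,0],[0,0,0],[0,0,0],[0,0,0]],"translation":[[-12,48,0],[-24,96,0],[-36,144,0],[-48,192,0],[-60,240,0]],"hand":[-1,-1,-1,-1,-1]}'; python3 -c "from h import *;st()"
```

```text
t: 16.75
ee_pos: [568.1, 79.9, 22.1]
orientation: [-3.134, 0.215, -0.001]
ft_force: [0.5, -0.8, -0.9]
width: 51.1
t: 17.25
ee_pos: [567.8, 79.8, 21.5]
orientation: [-3.134, 0.215, 0.0]
ft_force: [-0.8, 0.1, 0.4]
width: 29.8
t: 17.75
ee_pos: [571.9, 80.3, 178.0]
orientation: [-3.132, 0.215, -0.017]
ft_force: [0.8, 0.3, -1.4]
width: 29.9
t: 18.25
ee_pos: [509.1, -156.0, 170.7]
orientation: [-3.141, -0.005, 0.002]
ft_force: [1.0, -0.5, -1.8]
width: 30.3
t: 18.75
ee_pos: [449.7, -396.3, 170.5]
orientation: [-3.141, -0.004, 0.001]
ft_force: [0.7, -0.4, -1.4]
width: 30.1
t 18.75 tcp [ 449.7 -396.3  170.5] yaw 0.0027 zax [-0.001  0.001 -1.   ] F [ 0.7 -0.4 -1.4] w 30.1 q [-0.74  0.45  1.73  0.    0.97  0.83]
```

```bash
python3 -m jog '{"delta_rot":[[0,0,0],[0,0,0],[0,0,0],[0,0,0],[0,0,0]],"translation":[[0,0,0],[0,0,40],[0,0,80],[0,0,105],[0,0,105]],"hand":[-1,-1,-1,-1,-1]}';python3 -m jog '{"delta_rot":[[0,0,0],[0,0,0],[0,0,0],[0,0,0],[0,0,0]],"translation":[[0,0,0],[0,0,0],[0,0,0],[0,0,0],[0,0,-40]],"hand":[0.2,0.2,0.2,0.2,0.2]}';  python3 -m jog '{"delta_rot":[[0,0,0],[0,0,0],[0,0,0],[0,0,0],[0,0,0]],"translation":[[0,0,-40],[0,0,-90],[0,-30,-130],[0,-70,-160],[0,-120,-180]],"hand":[0.2,0.2,0.2,1,1]}'; python3 -m jog '{"delta_rot":[[0,0,0],[0,0,0],[0,0,0],[0,0,0],[0,0,0]],"translation":[[0,-45,0],[0,-90,0],[0,-90,0],[0,-90,0],[0,-90,0]],"hand":[1,1,1,1,1]}';  python3 -c "
from h import *
st();snap('wrist','w3.png',s=1.25)"
```

```text
t: 19.25
ee_pos: [448.5, -391.6, 62.2]
orientation: [-3.136, -0.005, 0.01]
ft_force: [-0.7, 0.5, -1.4]
width: 29.8
t: 19.75
ee_pos: [448.7, -392.6, 103.5]
orientation: [-3.136, -0.005, 0.009]
ft_force: [1.2, -0.1, -0.2]
width: 52.6
t: 20.25
ee_pos: [451.4, -278.4, 288.8]
orientation: [3.139, 0.002, 0.007]
ft_force: [0.2, 0.5, 0.5]
width: 65.5
t: 20.75
ee_pos: [450.7, -189.1, 285.7]
orientation: [3.141, 0.004, 0.002]
ft_force: [-0.1, 0.1, -0.0]
width: 88.4
t 20.75 tcp [ 450.7 -189.1  285.7] yaw 0.0027 zax [ 0.001 -0.001 -1.   ] F [-0.1  0.1 -0. ] w 88.4 q [-0.42  0.14  1.86 -0.    1.14  1.15]
```

View pics/w3.png

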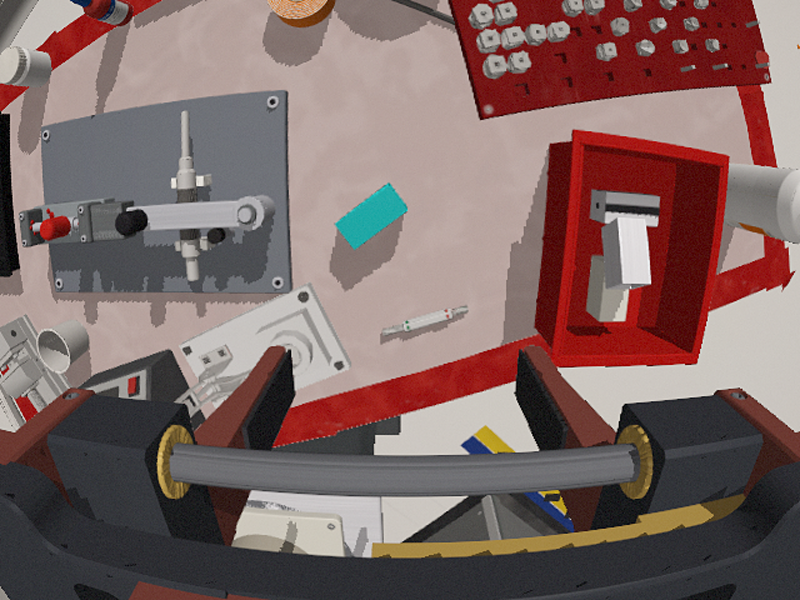

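```bash
python3 -m jog '{"delta_rot":[[0,0,0],[0,0,0],[0,0,0],[0,0,0],[0,0,0]],"translation":[[6,-48,0],[12,-96,0],[18,-144,0],[24,-192,0],[30,-240,0]],"hand":[1,1,1,1,1]}';python3 -m jog '{"delta_rot":[[0,0,0],[0,0,0],[0,0,0],[0,0,0],[0,0,0]],"translation":[[0,-45,30],[0,-65,60],[0,-65,60],[0,-65,60],[0,-65,60]],"hand":[0.6,0.2,0.2,0.2,0.2]}';   python3 -c "
from h import *
st();snap('wrist','w4.png',s=1.25)"
```

```text
t: 21.3
ee_pos: [480.3, 52.4, 285.2]
orientation: [3.141, 0.001, 0.001]
ft_force: [0.5, -0.1, 0.0]
width: 87.8
t: 21.8
ee_pos: [480.7, 115.5, 226.2]
orientation: [-3.142, -0.002, -0.002]
ft_force: [0.3, -0.5, 0.6]
width: 53.6
t 21.80 tcp [480.7 115.5 226.2] yaw 0.0012 zax [ 0.002  0.    -1.   ] F [ 0.3 -0.5  0.6] w 53.6 q [ 0.21  0.23  1.91 -0.    1.    1.78]
```

View pics/w4.png

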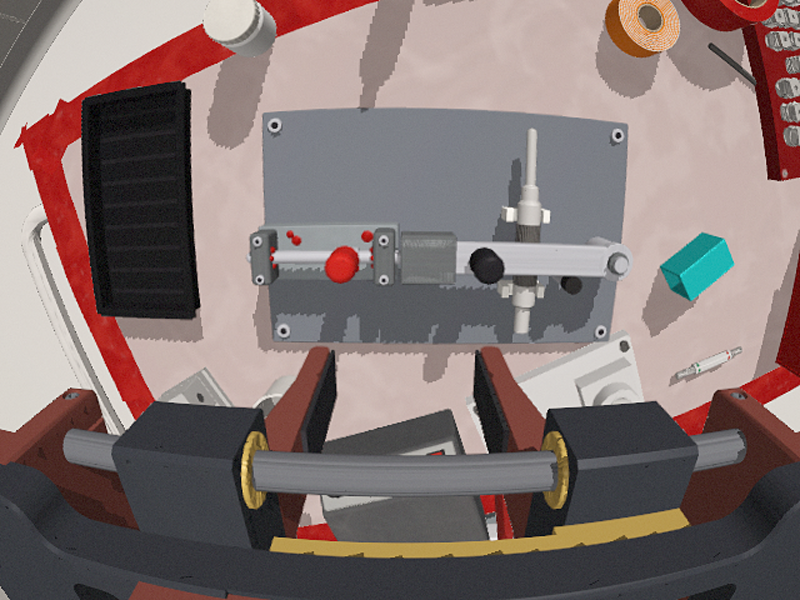

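```bash
python3 - <<'E'
from h import *
c=optics.calibration('wrist')
U=lambda u,v,z:unproj('wrist',u/1.25,v/1.25,z,c)[:2].round(1)
s=[U(*p,13) for p in [(275,125),(618,135),(283,330),(601,331)]];print('screws',s,np.mean(s,0))
s=[U(*p,12) for p in [(264,113),(628,124),(273,342),(608,341)]];print('corners',s,np.mean(s,0))
print('piv',U(618,264,62),'blk',U(486,267,92),'red',U(341,268,88),'thin',U(532,129,34),'end',U(521,332,34))
print('tray',[U(*p,24) for p in [(83,97),(189,83),(198,317),(99,315)]])
# model check: project
F=np.array([506,79,0]);
for p in [(-15,78,88),(-15,-20,92),(-15,-130,60),(100,155,12),(100,-155,12)]: print(p,(1.25*proj('wrist',F+np.array(p),c)).round(0))
E
```

```text
screws [array([594.7, 220.7]), array([592.9, -66.3]), array([418.8, 222.6]), array([416.6, -65.1])] [505.75   77.975]
corners [array([605.6, 230.4]), array([603.8, -76.5]), array([406.8, 233.3]), array([406.1, -74.5])] [505.575  78.175]
piv [490.1 -49.4] blk [492.8  61.7] red [491.2 157.8] thin [589.5  17.7] end [424.9  18.5]
tray [array([642.8, 409.1]), array([636.7, 293.6]), array([433.8, 298.9]), array([434.2, 412.7])]
(-15, 78, 88) [342. 268.]
(-15, -20, 92) [490. 270.]
(-15, -130, 60) [619. 262.]
(100, 155, 12) [260. 113.]
(100, -155, 12) [628. 121.]
```

```bash
python3 -m jog '{"delta_rot":[[0,0,0],[0,0,0],[0,0,0],[0,0,0],[0,0,0]],"translation":[[10,-41.5,20],[10.5,-41.5,65],[10.5,-41.5,105],[10.5,-41.5,115],[10.5,-41.5,115]],"hand":[0.2,0.2,0.2,0.2,0.2]}';python3 -m jog '{"delta_rot":[[0,0,0],[0,0,0],[0,0,0],[0,0,0],[0,0,0]],"translation":[[0,0,20],[0,0,40],[0,0,40],[0,0,40],[0,0,40]],"hand":[0.2,0.2,0.2,0.2,0.2]}';   python3 -c "
from h import *
st();snap('side','s1.png',(280,200,440,320),5)"
```

```text
t: 22.35
ee_pos: [489.8, 157.3, 109.9]
orientation: [3.141, 0.002, -0.003]
ft_force: [-0.1, 0.4, 0.4]
width: 52.9
t: 22.85
ee_pos: [491.3, 158.5, 72.1]
orientation: [-3.141, -0.004, -0.005]
ft_force: [-0.2, 0.0, 0.2]
width: 52.6
t 22.85 tcp [491.3 158.5  72.1] yaw 0.0026 zax [ 0.003  0.001 -1.   ] F [-0.2  0.   0.2] w 52.6 q [ 0.29  0.5   1.96 -0.    0.68  1.86]
```

View pics/s1.png

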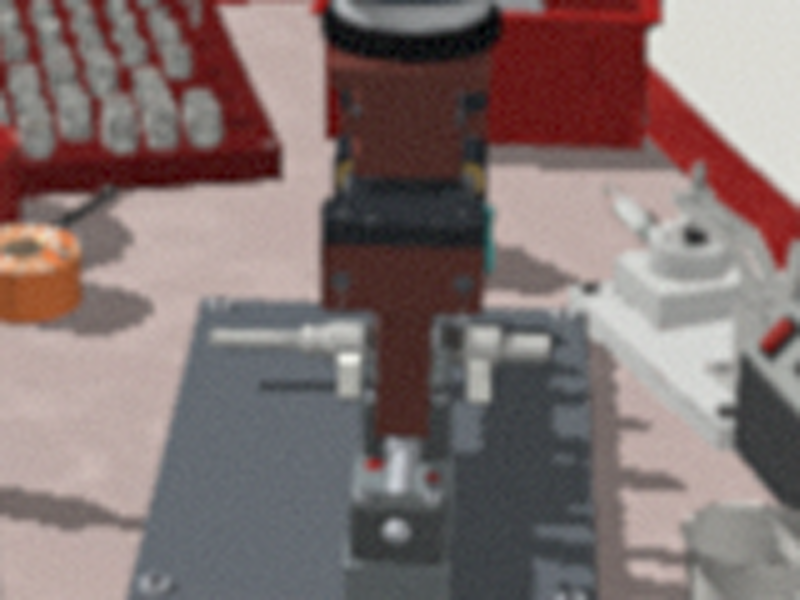

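```bash
python3 -m jog '{"delta_rot":[[0,0,0],[0,0,0],[0,0,0],[0,0,0],[0,0,0]],"translation":[[0,0,3],[0,0,3],[0,0,3],[0,0,3],[0,0,3]],"hand":[-1,-1,-1,-1,-1]}';python3 -m jog '{"delta_rot":[[0,0,0],[0,0,0],[0,0,0]],"translation":[[0,0,0],[0,0,0],[0,0,0]],"hand":[-1,-1,-1]}';   python3 -m jog '{"delta_rot":[[0,0,0],[0,0,0],[0,0,0],[0,0,0],[0,0,0]],"translation":[[0,-3,0],[0,-6,0],[0,-6,0],[0,-6,0],[0,-6,0]],"hand":[-1,-1,-1,-1,-1]}';python3 -c "
from h import *
st()"
```

```text
t: 23.4
ee_pos: [489.9, 158.4, 67.2]
orientation: [-3.142, -0.005, 0.0]
ft_force: [-0.3, -0.2, 0.4]
width: 21.6
t: 23.7
ee_pos: [489.9, 158.4, 67.2]
orientation: [-3.142, -0.005, 0.0]
ft_force: [-0.8, 0.8, 2.1]
width: 21.4
t: 24.2
ee_pos: [489.9, 164.4, 67.2]
orientation: [-3.142, -0.005, -0.0]
ft_force: [0.2, -2.4, 0.5]
width: 21.7
t 24.20 tcp [489.9 164.4  67.2] yaw 0.0030 zax [ 0.  0. -1.] F [ 0.2 -2.4  0.5] w 21.7 q [0.3  0.51 1.96 0.   0.67 1.87]
```

```bash
python3 -m jog '{"delta_rot":[[0,0,0],[0,0,0],[0,0,0],[0,0,0],[0,0,0]],"translation":[[0,-3,0],[0,-5,0],[0,-7,0],[0,-9,0],[0,-9,0]],"hand":[-1,-1,-1,-1,-1]}';python3 -m jog '{"delta_rot":[[0,0,0],[0,0,0],[0,0,0]],"translation":[[0,-1,0],[0,-1.5,0],[0,-1.5,0]],"hand":[-1,-1,-1]}';   python3 -m jog '{"delta_rot":[[0,0,0],[0,0,0]],"translation":[[0,-1.5,0],[0,-1.5,0]],"hand":[-1,-1]}'
```

```text
t: 24.7
ee_pos: [489.9, 171.6, 67.2]
orientation: [3.139, 0.006, -0.001]
ft_force: [2.8, -15.5, 3.7]
width: 21.2
t: 25.0
ee_pos: [489.9, 173.2, 67.2]
orientation: [3.139, 0.006, -0.0]
ft_force: [3.0, -13.8, 3.6]
width: 21.3
t: 25.2
ee_pos: [489.9, 174.0, 67.2]
orientation: [3.138, 0.007, -0.001]
ft_force: [2.6, -20.0, 5.2]
width: 21.3
```

```bash
python3 -m jog '{"delta_rot":[[0,0,0],[0,0,0],[0,0,0]],"translation":[[0,-1.5,0],[0,-1.5,0],[0,-1.5,0]],"hand":[-1,-1,-1]}';python3 -m jog '{"delta_rot":[[0,0,0],[0,0,0],[0,0,0],[0,0,0],[0,0,0]],"translation":[[0,5,0],[0,9,0],[0,13,0],[0,17.5,0],[0,17.5,0]],"hand":[-1,-1,-1,-1,-1]}';   python3 -m jog '{"delta_rot":[[0,0,0],[0,0,0]],"translation":[[0,1,0],[0,1,0]],"hand":[-1,-1]}'
```

```text
t: 25.5
ee_pos: [489.9, 174.2, 67.2]
orientation: [3.137, 0.007, -0.001]
ft_force: [3.9, -28.0, 6.0]
width: 21.3
t: 26.0
ee_pos: [490.0, 162.3, 67.2]
orientation: [-3.139, -0.003, -0.001]
ft_force: [-1.0, 10.6, -1.1]
width: 21.5
t: 26.2
ee_pos: [489.9, 161.8, 67.2]
orientation: [-3.138, -0.004, -0.001]
ft_force: [-1.8, 12.8, -0.8]
width: 21.4
```

```bash
python3 -m jog '{"delta_rot":[[0,0,0],[0,0,0],[0,0,0],[0,0,0]],"translation":[[0,1,0],[0,2,0],[0,2.5,0],[0,2.5,0]],"hand":[-1,-1,-1,-1]}'
```

```text
t: 26.6
ee_pos: [489.9, 159.6, 67.2]
orientation: [-3.138, -0.004, -0.001]
ft_force: [-2.5, 14.6, -1.7]
width: 21.6
```

```bash
python3 -m jog '{"delta_rot":[[0,0,0],[0,0,0],[0,0,0],[0,0,0],[0,0,0]],"translation":[[0,-6,0],[0,-12,0],[0,-18,0],[0,-24,0],[0,-26,0]],"hand":[-1,-1,-1,-1,-1]}';python3 -m jog '{"delta_rot":[[0,0,0],[0,0,0],[0,0,0],[0,0,0]],"translation":[[0,-1,0],[0,-2,0],[0,-2,0],[0,-2,0]],"hand":[-1,-1,-1,-1]}'
```

```text
t: 27.1
ee_pos: [489.9, 179.8, 67.2]
orientation: [3.136, 0.008, -0.001]
ft_force: [4.3, -24.9, 5.4]
width: 21.3
t: 27.5
ee_pos: [490.0, 182.0, 67.2]
orientation: [3.137, 0.007, -0.001]
ft_force: [3.6, -20.9, 4.5]
width: 21.4
```

Near the 24 mm bind; push slightly, then work back.

```bash
python3 -m jog '{"delta_rot":[[0,0,0],[0,0,0],[0,0,0]],"translation":[[0,-1,0],[0,-1.5,0],[0,-1.5,0]],"hand":[-1,-1,-1]}'; python3 -m jog '{"delta_rot":[[0,0,0],[0,0,0],[0,0,0],[0,0,0],[0,0,0]],"translation":[[0,5,0],[0,10,0],[0,15,0],[0,20,0],[0,20,0]],"hand":[-1,-1,-1,-1,-1]}';   python3 -m jog '{"delta_rot":[[0,0,0],[0,0,0],[0,0,0]],"translation":[[0,1,0],[0,1.5,0],[0,1.5,0]],"hand":[-1,-1,-1]}'
```

```text
t: 27.8
ee_pos: [489.9, 182.2, 67.1]
orientation: [3.136, 0.008, -0.001]
ft_force: [5.7, -29.4, 5.9]
width: 21.3
t: 28.3
ee_pos: [490.0, 168.8, 67.2]
orientation: [-3.138, -0.003, -0.001]
ft_force: [-2.2, 13.3, -1.6]
width: 21.6
t: 28.6
ee_pos: [490.0, 167.5, 67.2]
orientation: [-3.138, -0.004, -0.001]
ft_force: [-2.0, 13.7, -1.9]
width: 21.3
```

```bash
python3 -m jog '{"delta_rot":[[0,0,0],[0,0,0],[0,0,0],[0,0,0],[0,0,0]],"translation":[[0,-6,0],[0,-12,0],[0,-18,0],[0,-24,0],[0,-26,0]],"hand":[-1,-1,-1,-1,-1]}';python3 -m jog '{"delta_rot":[[0,0,0],[0,0,0],[0,0,0],[0,0,0]],"translation":[[0,-1,0],[0,-2,0],[0,-3.5,0],[0,-3.5,0]],"hand":[-1,-1,-1,-1]}'; python3 -m jog '{"delta_rot":[[0,0,0],[0,0,0],[0,0,0],[0,0,0],[0,0,0]],"translation":[[0,5,0],[0,10,0],[0,15,0],[0,20,0],[0,20,0]],"hand":[-1,-1,-1,-1,-1]}';   python3 -m jog '{"delta_rot":[[0,0,0],[0,0,0],[0,0,0]],"translation":[[0,1,0],[0,2,0],[0,2,0]],"hand":[-1,-1,-1]}'
```

```text
t: 29.1
ee_pos: [490.0, 187.8, 67.1]
orientation: [3.136, 0.009, -0.001]
ft_force: [5.1, -25.0, 4.2]
width: 21.1
t: 29.5
ee_pos: [490.0, 190.3, 67.1]
orientation: [3.135, 0.008, -0.001]
ft_force: [5.3, -29.1, 6.2]
width: 21.4
t: 30.0
ee_pos: [490.1, 176.8, 67.2]
orientation: [-3.138, -0.003, -0.002]
ft_force: [-2.5, 14.0, -2.5]
width: 21.5
t: 30.3
ee_pos: [489.9, 173.9, 67.2]
orientation: [-3.14, -0.005, -0.001]
ft_force: [-0.2, 5.7, -1.0]
width: 21.2
```

```bash
python3 -m jog '{"delta_rot":[[0,0,0],[0,0,0],[0,0,0],[0,0,0],[0,0,0]],"translation":[[0,-8,0],[0,-16,0],[0,-24,0],[0,-30,0],[0,-30,0]],"hand":[-1,-1,-1,-1,-1]}';python3 -m jog '{"delta_rot":[[0,0,0],[0,0,0],[0,0,0],[0,0,0]],"translation":[[0,-3,0],[0,-5,0],[0,-5,0],[0,-5,0]],"hand":[-1,-1,-1,-1]}'
```

```text
t: 30.8
ee_pos: [490.1, 203.2, 67.2]
orientation: [-3.141, -0.006, -0.001]
ft_force: [0.9, 3.6, -1.1]
width: 21.2
t: 31.2
ee_pos: [490.1, 204.9, 67.2]
orientation: [3.138, 0.006, 0.0]
ft_force: [5.3, -16.5, 3.3]
width: 21.3
```

```bash
python3 -m jog '{"delta_rot":[[0,0,0],[0,0,0],[0,0,0],[0,0,0]],"translation":[[0,-1.5,0],[0,-1.5,0],[0,-1.5,0],[0,-1.5,0]],"hand":[-1,-1,-1,-1]}';python3 -m jog '{"delta_rot":[[0,0,0],[0,0,0],[0,0,0],[0,0,0],[0,0,0]],"translation":[[0,2,0],[0,2,0],[0,2,0],[0,2,0],[0,2,0]],"hand":[-1,-0.2,-0.2,-0.2,-0.2]}'; python3 -m jog '{"delta_rot":[[0,0,0],[0,0,0],[0,0,0],[0,0,0],[0,0,0]],"translation":[[0,0,-30],[0,0,-60],[0,40,-60],[0,90,-60],[0,138,-60]],"hand":[0,0,0,0,0]}'; python3 -c "
from h import *
st();snap('wrist','w5.png',s=1.25)"
```

```text
t: 31.6
ee_pos: [490.0, 205.0, 67.2]
orientation: [3.136, 0.007, -0.001]
ft_force: [7.0, -24.9, 4.5]
width: 21.7
t: 32.1
ee_pos: [489.4, 207.1, 67.1]
orientation: [-3.142, -0.005, 0.001]
ft_force: [-0.4, 0.2, 0.9]
width: 35.2
t: 32.6
ee_pos: [490.0, 68.0, 127.6]
orientation: [-3.141, -0.008, -0.001]
ft_force: [1.0, 0.3, -0.2]
width: 43.8
t 32.60 tcp [490.   68.  127.6] yaw 0.0051 zax [ 0.001  0.    -1.   ] F [ 1.   0.3 -0.2] w 43.8 q [0.11 0.38 1.98 0.   0.78 1.68]
```

View pics/w5.png

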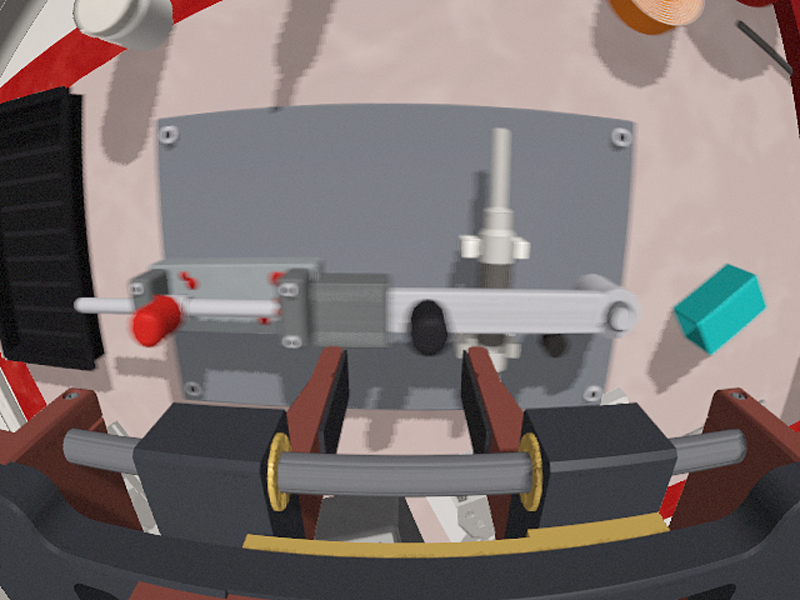

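```bash
python3 -m jog '{"delta_rot":[[0,0,0],[0,0,0],[0,0,0],[0,0,0],[0,0,0]],"translation":[[0.5,8,0],[0.5,8,20],[0.5,8,45],[0.5,8,61],[0.5,8,61]],"hand":[0,0,0,0,0]}';python3 -m jog '{"delta_rot":[[0,0,0],[0,0,0],[0,0,0],[0,0,0],[0,0,0]],"translation":[[0,0,0],[0,0,0],[0,0,0],[0,0,0],[0,0,0]],"hand":[-1,-1,-1,-1,-1]}'; python3 -c "
from h import *
st()"
```

```text
t: 33.15
ee_pos: [489.2, 61.7, 64.3]
orientation: [3.141, 0.007, -0.006]
ft_force: [-0.5, -0.2, 0.1]
width: 44.2
t: 33.65
ee_pos: [491.4, 58.9, 67.0]
orientation: [3.139, 0.007, 0.003]
ft_force: [1.9, -15.5, -0.1]
width: 21.2
t 33.65 tcp [491.4  58.9  67. ] yaw 0.0046 zax [ 0.002 -0.003 -1.   ] F [  1.9 -15.5  -0.1] w 21.2 q [ 0.1   0.49  2.01 -0.    0.65  1.67]
```

```bash
python3 -m jog '{"delta_rot":[[0,0,0],[0,0,0],[0,0,0],[0,0,0],[0,0,0]],"translation":[[0,2,0],[11,2.5,0],[21.9,4.2,0],[32.5,6.9,0],[32.5,6.9,0]],"hand":[-1,-1,-1,-1,-1]}';python3 -c "
from h import *
st()"
```

```text
t: 34.15
ee_pos: [524.3, 54.4, 66.9]
orientation: [-3.141, -0.003, -0.002]
ft_force: [-1.2, 2.6, 4.8]
width: 21.4
t 34.15 tcp [524.3  54.4  66.9] yaw 0.0017 zax [ 0.002  0.001 -1.   ] F [-1.2  2.6  4.8] w 21.4 q [0.08 0.52 1.94 0.   0.68 1.65]
```

```bash
python3 -m jog '{"delta_rot":[[0,0,0],[0,0,0],[0,0,0],[0,0,0],[0,0,0]],"translation":[[10.3,3.8,0],[20.2,8.6,0],[29.6,14.3,0],[38.4,21,0],[46.4,28.5,0]],"hand":[-1,-1,-1,-1,-1]}'; python3 -m jog '{"delta_rot":[[0,0,0],[0,0,0],[0,0,0],[0,0,0],[0,0,0]],"translation":[[7.3,8.2,0],[13.7,17.2,0],[19.1,26.7,0],[23.6,36.7,0],[27.1,47.2,0]],"hand":[-1,-1,-1,-1,-1]}'; python3 -m jog '{"delta_rot":[[0,0,0],[0,0,0],[0,0,0],[0,0,0],[0,0,0]],"translation":[[2.4,10.7,0],[3.7,21.6,0],[4,32.6,0],[3.4,41.4,0],[3.4,41.4,0]],"hand":[-1,-1,-1,-1,-1]}';python3 -c "
from h import *
st()"
```

```text
t: 34.65
ee_pos: [573.8, 28.8, 67.1]
orientation: [-3.137, -0.001, -0.014]
ft_force: [11.8, 20.1, -8.7]
width: 20.9
t: 35.15
ee_pos: [608.4, -18.7, 67.7]
orientation: [-3.138, -0.002, -0.038]
ft_force: [36.0, 16.3, -29.4]
width: 19.0
t: 35.65
ee_pos: [615.7, -65.0, 68.2]
orientation: [3.138, 0.003, 0.05]
ft_force: [44.0, -4.0, -36.7]
width: 15.0
t 35.65 tcp [615.7 -65.   68.2] yaw 0.0022 zax [ 0.032 -0.004 -0.999] F [ 44.   -4.  -36.7] w 15.0 q [-0.12  0.61  1.75  0.    0.75  1.44]
```

```bash
python3 -m jog '{"delta_rot":[[0,0,0],[0,0,0],[0,0,0],[0,0,0]],"translation":[[0,0,0],[0,0,0],[0,0,0],[0,0,0]],"hand":[0,0,0,0]}';python3 -m jog '{"delta_rot":[[0,0,0],[0,0,0],[0,0,0],[0,0,0],[0,0,0]],"translation":[[0,0,-40],[0,0,-90],[-45,-20,-100],[-90,-40,-100],[-90,-40,-100]],"hand":[0,0,0,0,0]}';python3 -c "
from h import *
st();snap('wrist','w6.png',s=1.25)"
```

```text
t: 36.05
ee_pos: [599.5, -62.7, 66.1]
orientation: [-3.142, -0.005, 0.002]
ft_force: [-0.9, -0.7, -0.2]
width: 42.0
t: 36.55
ee_pos: [502.5, -21.4, 165.3]
orientation: [-3.141, -0.007, 0.012]
ft_force: [0.1, -0.2, -0.6]
width: 44.0
t 36.55 tcp [502.5 -21.4 165.3] yaw 0.0044 zax [-0.008  0.001 -1.   ] F [ 0.1 -0.2 -0.6] w 44.0 q [-0.07  0.33  1.94  0.    0.88  1.5 ]
```

View pics/w6.png

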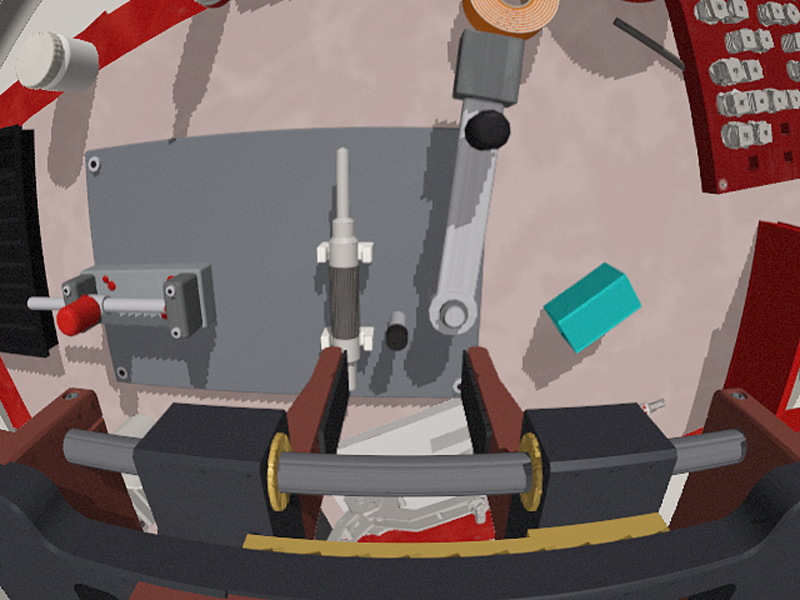

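```bash
python3 -m jog '{"delta_rot":[[0,0,0],[0,0,0],[0,0,0]],"translation":[[-14,-41,0],[-14,-41,20],[-14,-41,20]],"hand":[-0.1,-0.1,-0.1]}';python3 -m jog '{"delta_rot":[[0,0,0],[0,0,0],[0,0,0]],"translation":[[0,0,0],[0,0,0],[0,0,0]],"hand":[-0.1,-0.1,-0.1]}';python3 -c "
from h import *
o=st();c=optics.calibration('wrist')
print(proj('wrist',(490,18,44),c)*1.25)
snap('wrist','w7.png',(200,100,440,330),3);st()"
```

```text
t: 36.9
ee_pos: [495.5, 18.3, 144.8]
orientation: [3.141, 0.007, -0.004]
ft_force: [-0.3, -0.8, 0.0]
width: 39.5
t: 37.2
ee_pos: [497.0, 17.3, 146.6]
orientation: [3.142, 0.003, 0.001]
ft_force: [1.1, 0.8, -0.3]
width: 39.4
t 37.20 tcp [497.   17.3 146.6] yaw 0.0020 zax [ 0.001 -0.    -1.   ] F [ 1.1  0.8 -0.3] w 39.4 q [ 0.01  0.35  1.97 -0.    0.83  1.58]
[403.33324044 309.23324594]
t 37.25 tcp [496.8  17.3 146.6] yaw 0.0021 zax [ 0.001 -0.    -1.   ] F [-0.2  0.1  0.4] w 39.6 q [ 0.01  0.35  1.97 -0.    0.83  1.58]
```

View pics/w7.png

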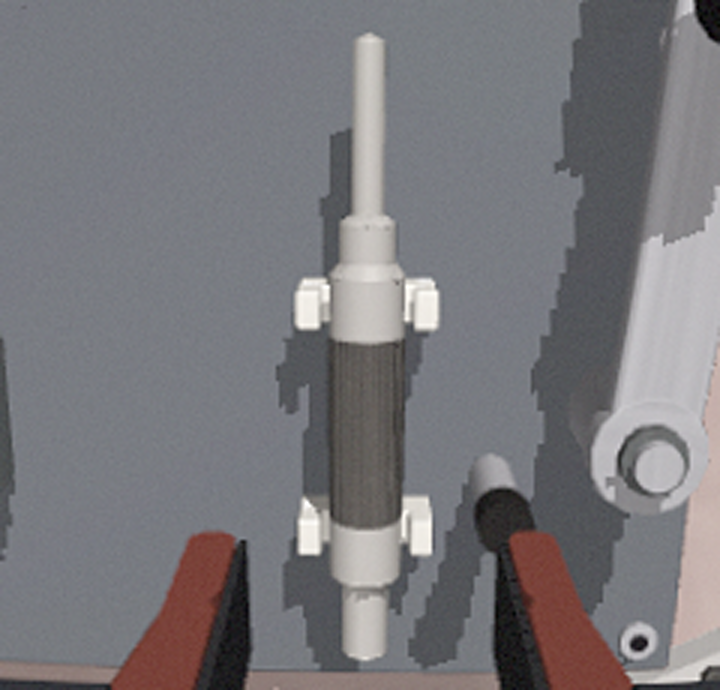

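```bash
python3 -m jog '{"delta_rot":[[0,0,0],[0,0,0],[0,0,0],[0,0,0],[0,0,0]],"translation":[[-1,-0.7,30],[-1,-0.7,60],[-1,-0.7,85],[-1,-0.7,85],[-1,-0.7,85]],"hand":[-0.1,-0.1,-0.1,-0.1,-0.1]}';python3 -m jog '{"delta_rot":[[0,0,0],[0,0,0],[0,0,0],[0,0,0],[0,0,0]],"translation":[[0,0,15],[0,0,30],[0,0,37],[0,0,37],[0,0,37]],"hand":[-0.1,-0.1,-0.1,-0.1,-0.1]}';python3 -m jog '{"delta_rot":[[0,0,0],[0,0,0],[0,0,0],[0,0,0],[0,0,0]],"translation":[[0,0,0],[0,0,0],[0,0,0],[0,0,0],[0,0,0]],"hand":[-1,-1,-1,-1,-1]}';python3 -c "
from h import *
st()"
```

```text
t: 37.75
ee_pos: [495.3, 18.3, 61.4]
orientation: [3.142, 0.004, -0.001]
ft_force: [1.0, -0.7, 0.0]
width: 39.6
t: 38.25
ee_pos: [495.9, 18.5, 25.1]
orientation: [-3.142, -0.005, -0.002]
ft_force: [-0.3, 0.5, 0.1]
width: 39.6
t: 38.75
ee_pos: [495.5, 18.5, 24.5]
orientation: [-3.142, -0.005, -0.001]
ft_force: [-0.6, 0.2, 5.1]
width: 18.4
t 38.75 tcp [495.5  18.5  24.5] yaw 0.0029 zax [ 0.001  0.    -1.   ] F [-0.6  0.2  5.1] w 18.4 q [0.01 0.57 2.01 0.   0.56 1.58]
```

```bash
python3 -m jog '{"delta_rot":[[0,0,0],[0,0,0],[0,0,0],[0,0,0],[0,0,0]],"translation":[[0,0,-10],[0,0,-30],[0,0,-60],[0,0,-90],[0,0,-115]],"hand":[-1,-1,-1,-1,-1]}';python3 -m jog '{"delta_rot":[[0,0,0],[0,0,0],[0,0,0],[0,0,0],[0,0,0]],"translation":[[3,-35,0],[6,-70,0],[9,-105,0],[12,-140,0],[15,-170,0]],"hand":[-1,-1,-1,-1,-1]}';python3 -m jog '{"delta_rot":[[0,0,0.02],[0,0,0.02],[0,0,0.02],[0,0,0.02],[0,0,0.02]],"translation":[[3,-35,0],[6,-70,0],[9,-105,0],[12,-140,0],[13,-164,0]],"hand":[-1,-1,-1,-1,-1]}';python3 -m jog '{"delta_rot":[[0,0,0],[0,0,0],[0,0,0]],"translation":[[0,0,0],[0,0,0],[0,0,0]],"hand":[-1,-1,-1]}';python3 -c "
from h import *
st();snap('wrist','w8.png',s=1.25)"
```

```text
t: 39.25
ee_pos: [495.0, 18.5, 140.9]
orientation: [3.142, 0.005, 0.0]
ft_force: [-0.5, -0.1, -2.2]
width: 18.4
t: 39.75
ee_pos: [509.3, 190.1, 139.5]
orientation: [3.142, 0.005, -0.0]
ft_force: [1.3, -0.3, -2.7]
width: 18.5
t: 40.25
ee_pos: [521.9, 354.7, 139.4]
orientation: [-3.141, 0.025, 0.0]
ft_force: [1.0, -0.5, -1.7]
width: 18.3
t: 40.55
ee_pos: [521.7, 351.4, 139.0]
orientation: [3.141, -0.027, -0.002]
ft_force: [-0.8, -0.1, -2.1]
width: 18.4
t 40.55 tcp [521.7 351.4 139. ] yaw -0.0175 zax [-0.001 -0.001 -1.   ] F [-0.8 -0.1 -2.1] w 18.4 q [ 0.57  0.53  1.67 -0.    0.94  2.16]
```

View pics/w8.png

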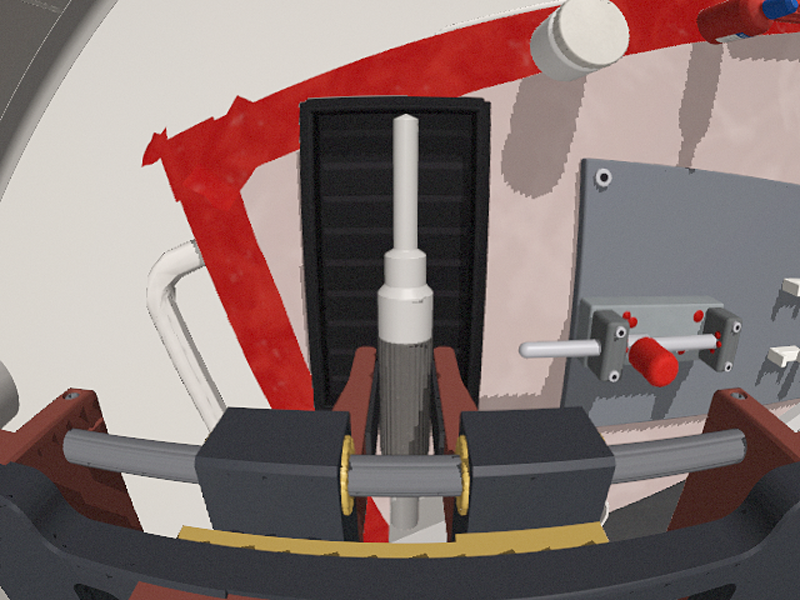

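```bash
python3 - <<'E'
from h import *
c=optics.calibration('wrist');U=lambda u,v,z:unproj('wrist',u/1.25,v/1.25,z,c).round(1)
for p in [(302,103),(490,102),(308,260),(487,255),(315,405),(478,398)]: print(p,U(*p,24))
print('tip',U(405,116,149))
E
```

```text
(302, 103) [639.8 409.8  24. ]
(490, 102) [637.8 298.7  24. ]
(308, 260) [543.7 410.4  24. ]
(487, 255) [544.6 300.3  24. ]
(315, 405) [442.3 414.5  24. ]
(478, 398) [446.  302.6  24. ]
tip [616.1 349.5 149. ]
```

```bash
python3 -m jog '{"delta_rot":[[0,0,0],[0,0,0],[0,0,0],[0,0,0],[0,0,0]],"translation":[[4,-3,25],[4,-3,55],[4,-3,85],[4,-3,110],[4,-3,110]],"hand":[-1,-1,-1,-1,-1]}';python3 -m jog '{"delta_rot":[[0,0,0],[0,0,0],[0,0,0],[0,0,0],[0,0,0]],"translation":[[0,0,8],[0,0,14],[0,0,20],[0,0,20],[0,0,20]],"hand":[-1,-1,-1,-1,-1]}';python3 -c "
from h import *
st()"
```

```text
t: 41.1
ee_pos: [524.1, 352.9, 25.9]
orientation: [3.138, -0.029, -0.009]
ft_force: [0.2, -0.0, -1.8]
width: 18.4
t: 41.6
ee_pos: [526.5, 355.7, 9.6]
orientation: [-3.141, 0.027, -0.001]
ft_force: [-0.0, -0.4, -1.6]
width: 18.5
t 41.60 tcp [526.5 355.7   9.6] yaw -0.0170 zax [ 0.  0. -1.] F [-0.  -0.4 -1.6] w 18.5 q [ 0.58  0.72  1.7  -0.    0.72  2.16]
```

```bash
python3 -m jog '{"delta_rot":[[0,0,0],[0,0,0],[0,0,0],[0,0,0],[0,0,0]],"translation":[[0,0,2],[0,0,3],[0,0,3],[0,0,3],[0,0,3]],"hand":[-1,-1,-1,-0.3,-0.3]}';python3 -m jog '{"delta_rot":[[0,0,0],[0,0,0],[0,0,0],[0,0,0],[0,0,0]],"translation":[[0,0,0],[0,0,0],[0,0,-15],[0,0,-60],[0,0,-110]],"hand":[-0.2,-0.2,-0.2,-0.2,-0.2]}';python3 -m jog '{"delta_rot":[[0,0,-0.02],[0,0,-0.02],[0,0,-0.02],[0,0,-0.02],[0,0,-0.02]],"translation":[[0,30,-20],[0,75,-30],[0,120,-30],[0,120,-30],[0,120,-30]],"hand":[0,0,0,0,0]}';python3 -c "
from h import *
st();snap('wrist','w9.png',s=1.25)"
```

```text
t: 42.1
ee_pos: [526.5, 355.7, 6.5]
orientation: [-3.141, 0.027, -0.001]
ft_force: [0.5, 0.4, -0.3]
width: 29.4
t: 42.6
ee_pos: [525.2, 354.8, 116.8]
orientation: [3.14, -0.027, -0.004]
ft_force: [1.2, 1.2, 0.3]
width: 35.6
t: 43.1
ee_pos: [524.7, 234.9, 147.4]
orientation: [-3.141, -0.001, -0.002]
ft_force: [-0.5, 0.3, 0.3]
width: 43.9
t 43.10 tcp [524.7 234.9 147.4] yaw 0.0008 zax [ 0.001  0.001 -1.   ] F [-0.5  0.3  0.3] w 43.9 q [0.4  0.45 1.8  0.   0.9  1.97]
```

View pics/w9.png

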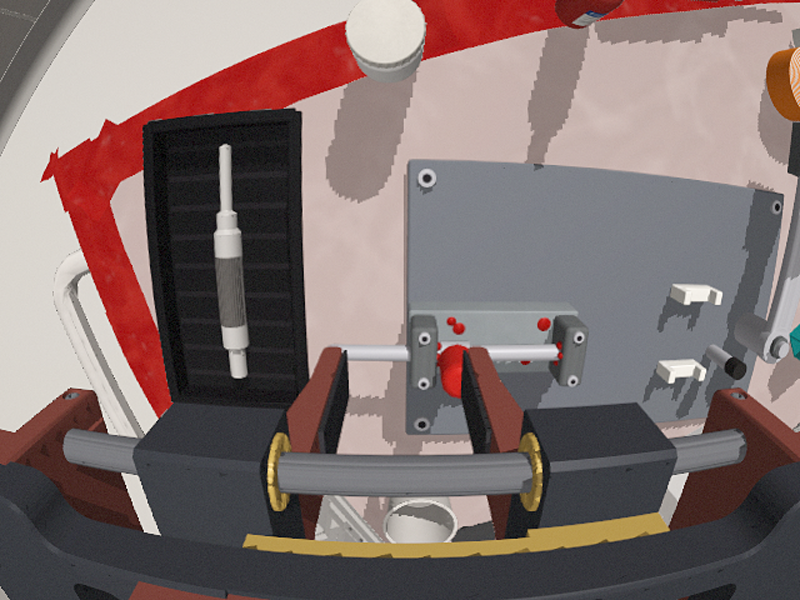

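```bash
python3 -m jog '{"delta_rot":[[0,0,0],[0,0,0],[0,0,0],[0,0,0],[0,0,0]],"translation":[[12,46,0],[24,92,0],[36,138,0],[48,184,0],[60,230,0]],"hand":[0.3,0.3,0.3,0.3,0.3]}';python3 -m jog '{"delta_rot":[[0,0,0.05],[0,0,0.05],[0,0,0.05],[0,0,0.05],[0,0,0.05]],"translation":[[12,40,0],[15,63,0],[15,63,0],[15,63,0],[15,63,0]],"hand":[0.3,0.3,0.3,0.3,0.3]}';python3 -c "
from h import *
st();snap('wrist','w10.png',s=1.25)
c=optics.calibration('wrist')
for f in (1.5,1.6,1.7): print(f,proj('wrist',(490.5+110*np.sin(f),-51.3+110*np.cos(f),92),c)*1.25)"
```

```text
t: 43.65
ee_pos: [585.9, 5.4, 146.3]
orientation: [-3.141, -0.008, -0.001]
ft_force: [0.7, 0.1, -0.0]
width: 57.1
t: 44.15
ee_pos: [600.1, -55.6, 146.0]
orientation: [-3.14, 0.071, 0.001]
ft_force: [1.1, 0.4, 0.6]
width: 56.8
t 44.15 tcp [600.1 -55.6 146. ] yaw -0.0453 zax [-0.  0. -1.] F [1.1 0.4 0.6] w 56.8 q [-0.11  0.49  1.73  0.    0.92  1.5 ]
1.5 [380.45310323 326.51845434]
1.6 [402.62450878 325.1528194 ]
1.7 [424.85420171 325.83387265]
```

View pics/w10.png

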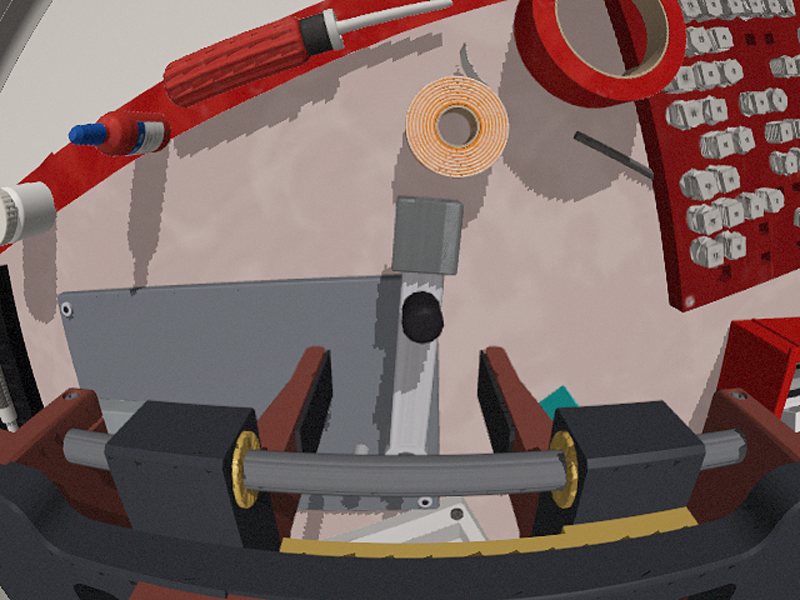

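```bash
python3 -m jog '{"delta_rot":[[0,0,0.07],[0,0,0.07],[0,0,0.07],[0,0,0.07],[0,0,0.07]],"translation":[[0,8.5,0],[0,8.5,20],[0,8.5,50],[0,8.5,79],[0,8.5,79]],"hand":[0.3,0.3,0.3,0.3,0.3]}';python3 -m jog '{"delta_rot":[[0,0,0],[0,0,0],[0,0,0],[0,0,0],[0,0,0]],"translation":[[0,0,0],[0,0,0],[0,0,0],[0,0,0],[0,0,0]],"hand":[0.3,-1,-1,-1,-1]}';python3 -m jog '{"delta_rot":[[0,0,0],[0,0,0]],"translation":[[0,0,0],[0,0,0]],"hand":[-1,-1]}';python3 -c "
from h import *
st()"
```

```text
t: 44.7
ee_pos: [596.8, -64.0, 63.9]
orientation: [-3.136, 0.181, 0.011]
ft_force: [-0.3, 1.2, 0.5]
width: 56.7
t: 45.2
ee_pos: [600.1, -65.8, 68.0]
orientation: [3.136, -0.184, 0.002]
ft_force: [-0.8, -0.1, 0.2]
width: 28.6
t: 45.4
ee_pos: [600.0, -65.8, 67.7]
orientation: [-3.136, 0.184, -0.001]
ft_force: [-0.9, -0.9, 4.1]
width: 21.6
t 45.40 tcp [600.  -65.8  67.7] yaw -0.1172 zax [ 0.001 -0.    -1.   ] F [-0.9 -0.9  4.1] w 21.6 q [-0.13  0.6   1.76  0.    0.78  1.56]
```

```bash
python3 -m jog '{"delta_rot":[[0,0,-0.1],[0,0,-0.2],[0,0,-0.3],[0,0,-0.4],[0,0,-0.5]],"translation":[[-0.5,-11,0],[-2.2,-21.9,0],[-4.9,-32.5,0],[-8.7,-42.8,0],[-13.5,-52.7,0]],"hand":[-1,-1,-1,-1,-1]}';python3 -m jog '{"delta_rot":[[0,0,0]],"translation":[[0,0,0]],"hand":[-1]}';python3 -c "
from h import *
o=st();p=o['ee_pos']-np.array([490.5,-51.3,0]);print(np.hypot(*p[:2]),np.arctan2(p[0],p[1]))"
```

```text
t: 45.9
ee_pos: [593.6, -11.5, 67.7]
orientation: [3.083, 0.603, 0.004]
ft_force: [1.0, -0.6, 2.1]
width: 21.4
t: 46.0
ee_pos: [593.3, -10.8, 67.7]
orientation: [3.084, 0.601, 0.003]
ft_force: [2.8, 0.9, 1.4]
width: 21.2
t 46.00 tcp [593.3 -10.8  67.7] yaw 0.3848 zax [ 0.002  0.    -1.   ] F [2.8 0.9 1.4] w 21.2 q [-0.04  0.59  1.79  0.    0.76  1.15]
110.49489558989607 1.1950477360221357
```

Good tracking; continue.

```bash
python3 -m jog '{"delta_rot":[[0,0,-0.1],[0,0,-0.2],[0,0,-0.3],[0,0,-0.4],[0,0,-0.5]],"translation":[[-0.5,-11,0],[-2.2,-21.9,0],[-4.9,-32.5,0],[-8.7,-42.8,0],[-13.5,-52.7,0]],"hand":[-1,-1,-1,-1,-1]}';python3 -m jog '{"delta_rot":[[0,0,-0.1],[0,0,-0.2],[0,0,-0.3],[0,0,-0.4],[0,0,-0.5]],"translation":[[-0.5,-11,0],[-2.2,-21.9,0],[-4.9,-32.5,0],[-8.7,-42.8,0],[-13.5,-52.7,0]],"hand":[-1,-1,-1,-1,-1]}';python3 -m jog '{"delta_rot":[[0,0,0]],"translation":[[0,0,0]],"hand":[-1]}';python3 -c "
from h import *
o=st();p=o['ee_pos']-np.array([490.5,-51.3,0]);print(np.hypot(*p[:2]),np.arctan2(p[0],p[1]))"
```

```text
t: 46.5
ee_pos: [562.4, 32.8, 67.7]
orientation: [2.84, 1.342, 0.007]
ft_force: [4.9, 5.9, -0.8]
width: 21.0
t: 47.0
ee_pos: [513.0, 57.2, 67.7]
orientation: [2.42, 2.002, 0.009]
ft_force: [4.2, 15.7, -0.8]
width: 21.7
t: 47.1
ee_pos: [511.7, 57.4, 67.7]
orientation: [-2.42, -2.001, -0.007]
ft_force: [3.7, 17.7, -0.4]
width: 21.4
t 47.10 tcp [511.7  57.4  67.7] yaw 1.3818 zax [ 0.003  0.003 -1.   ] F [ 3.7 17.7 -0.4] w 21.4 q [0.09 0.51 1.96 0.01 0.67 0.27]
110.77803033858545 0.19269119835010468
```

```bash
python3 -m jog '{"delta_rot":[[0,0,-0.1],[0,0,-0.19],[0,0,-0.19],[0,0,-0.19],[0,0,-0.19]],"translation":[[1.2,-10,0],[0,-20,0],[0,-22,0],[0,-24,0],[0,-24,0]],"hand":[-1,-1,-1,-1,-1]}';python3 -m jog '{"delta_rot":[[0,0,0],[0,0,0]],"translation":[[0,0,0],[0,0,0]],"hand":[-1,-1]}';python3 -c "
from h import *
o=st();p=o['ee_pos']-np.array([490.5,-51.3,0]);print(np.hypot(*p[:2]),np.arctan2(p[0],p[1]))"
```

```text
t: 47.6
ee_pos: [490.6, 59.7, 67.7]
orientation: [2.219, 2.218, 0.008]
ft_force: [8.4, 3.5, -4.0]
width: 21.1
t: 47.8
ee_pos: [490.6, 59.7, 67.7]
orientation: [2.22, 2.218, 0.007]
ft_force: [8.9, 4.5, -4.3]
width: 21.5
t 47.80 tcp [490.6  59.7  67.7] yaw 1.5699 zax [ 0.006  0.001 -1.   ] F [ 8.9  4.5 -4.3] w 21.5 q [0.1  0.48 2.01 0.   0.64 0.1 ]
111.04376563962528 0.0008901373056148382
```

```bash
python3 -m jog '{"delta_rot":[[0,0,0],[0,0,0],[0,0,0]],"translation":[[0,-2,0],[0,-2,0],[0,-2,0]],"hand":[-1,-1,-1]}';python3 -m jog '{"delta_rot":[[0,0,0],[0,0,0],[0,0,0]],"translation":[[0,4.5,0],[0,4.5,0],[0,4.5,0]],"hand":[-1,0,0]}'; python3 -m jog '{"delta_rot":[[0,0,0],[0,0,0],[0,0,0],[0,0,0],[0,0,0]],"translation":[[0,0,0],[0,0,-30],[0,0,-65],[40,0,-65],[80,0,-65]],"hand":[0,0,0,0,0]}';python3 -m jog '{"delta_rot":[[0,0,0.14],[0,0,0.28],[0,0,0.42],[0,0,0.56],[0,0,0.7]],"translation":[[35,0,0],[65,0,0],[65,0,0],[65,0,0],[65,0,0]],"hand":[0,0,0,0,0]}';python3 -m jog '{"delta_rot":[[0,0,0.14],[0,0,0.28],[0,0,0.42],[0,0,0.56],[0,0,0.7]],"translation":[[0,0,0],[0,0,0],[0,0,0],[0,0,0],[0,0,0]],"hand":[0,0,0,0,0]}';python3 -m jog '{"delta_rot":[[0,0,0.14],[0,0,0.17],[0,0,0.17]],"translation":[[0,0,0],[0,0,0],[0,0,0]],"hand":[0,0,0]}';python3 -c "
from h import *
o=st()"
```

```text
t: 48.1
ee_pos: [490.6, 59.7, 67.7]
orientation: [2.218, 2.216, 0.012]
ft_force: [14.0, 3.7, -10.8]
width: 21.1
t: 48.4
ee_pos: [489.4, 59.1, 66.9]
orientation: [-2.221, -2.221, 0.001]
ft_force: [-0.2, -0.5, 0.1]
width: 33.9
t: 48.9
ee_pos: [490.2, 139.6, 133.4]
orientation: [2.222, 2.219, 0.003]
ft_force: [0.7, 0.1, -1.3]
width: 44.1
t: 49.4
ee_pos: [488.9, 204.6, 131.8]
orientation: [2.851, 1.32, -0.002]
ft_force: [0.1, 0.4, 0.2]
width: 43.8
t: 49.9
ee_pos: [489.0, 204.1, 131.9]
orientation: [3.13, 0.261, -0.001]
ft_force: [0.1, -0.4, 0.7]
width: 44.0
t: 50.2
ee_pos: [489.3, 204.3, 132.0]
orientation: [3.141, 0.007, -0.001]
ft_force: [-0.1, -0.7, -0.1]
width: 43.9
t 50.20 tcp [489.3 204.3 132. ] yaw 0.0048 zax [-0. -0. -1.] F [-0.1 -0.7 -0.1] w 43.9 q [ 0.37  0.41  1.9  -0.    0.82  1.94]
```

```bash
python3 -m jog '{"delta_rot":[[0,0,0],[0,0,0],[0,0,0],[0,0,0],[0,0,0]],"translation":[[1,-1,25],[1,-1,50],[1,-1,64.5],[1,-1,64.5],[1,-1,64.5]],"hand":[0,0,0,0,0]}';python3 -m jog '{"delta_rot":[[0,0,0],[0,0,0],[0,0,0],[0,0,0],[0,0,0]],"translation":[[0,0,0],[0,0,0],[0,0,0],[0,0,0],[0,0,0]],"hand":[-1,-1,-1,-1,-1]}';python3 -m jog '{"delta_rot":[[0,0,0],[0,0,0],[0,0,0],[0,0,0],[0,0,0]],"translation":[[0,5,0],[0,11,0],[0,17,0],[0,23,0],[0,29,0]],"hand":[-1,-1,-1,-1,-1]}';python3 -m jog '{"delta_rot":[[0,0,0],[0,0,0],[0,0,0],[0,0,0],[0,0,0]],"translation":[[0,6,0],[0,11,0],[0,16,0],[0,20,0],[0,20,0]],"hand":[-1,-1,-1,-1,-1]}';python3 -c "
from h import *
o=st()"
```

```text
t: 50.7
ee_pos: [490.6, 205.5, 67.8]
orientation: [3.141, 0.006, -0.001]
ft_force: [0.2, 1.1, -1.0]
width: 43.9
t: 51.2
ee_pos: [491.0, 204.8, 68.4]
orientation: [3.141, 0.006, 0.001]
ft_force: [1.4, -4.5, 4.6]
width: 21.4
t: 51.7
ee_pos: [490.8, 177.0, 68.4]
orientation: [-3.14, -0.005, -0.001]
ft_force: [-2.8, 5.3, 5.1]
width: 21.3
t: 52.2
ee_pos: [490.7, 156.7, 68.4]
orientation: [-3.141, -0.004, -0.001]
ft_force: [-2.0, 3.7, 6.2]
width: 21.6
t 52.20 tcp [490.7 156.7  68.4] yaw 0.0025 zax [ 0.     0.001 -1.   ] F [-2.   3.7  6.2] w 21.6 q [0.29 0.51 1.96 0.   0.67 1.85]
```

Push to confirm the home stop, then release, retreat, and look.

```bash
python3 -m jog '{"delta_rot":[[0,0,0],[0,0,0],[0,0,0],[0,0,0]],"translation":[[0,1.5,0],[0,3,0],[0,3,0],[0,3,0]],"hand":[-1,-1,-1,-1]}';python3 -m jog '{"delta_rot":[[0,0,0],[0,0,0],[0,0,0],[0,0,0],[0,0,0]],"translation":[[0,-2.5,0],[0,-2.5,0],[0,-2.5,0],[0,-2.5,0],[0,-2.5,0]],"hand":[-1,0,0,0,0]}';python3 -m jog '{"delta_rot":[[0,0,0],[0,0,0],[0,0,0],[0,0,0],[0,0,0]],"translation":[[0,0,-40],[0,0,-90],[-10,30,-140],[-10,80,-180],[-20,125,-220]],"hand":[0,0,0,0,0]}';python3 -m jog '{"delta_rot":[[0,0,0],[0,0,0],[0,0,0],[0,0,0],[0,0,0]],"translation":[[-10,40,-30],[-20,80,-60],[-20,120,-60],[-20,120,-60],[-20,120,-60]],"hand":[0,0,0,0,0]}';python3 -c "
from h import *
st();snap('wrist','w11.png',s=1.25);o=st()
c=optics.calibration('wrist');F=np.array([505.7,80,0])
for p in [(-15,78,88),(-15,-20,92)]: print(p,(1.25*proj('wrist',F+np.array(p),c)).round(0))"
```

```text
t: 52.6
ee_pos: [490.8, 156.6, 68.4]
orientation: [-3.137, -0.003, -0.002]
ft_force: [-4.1, 21.0, 3.4]
width: 21.4
t: 53.1
ee_pos: [490.7, 155.7, 67.6]
orientation: [3.142, 0.004, -0.0]
ft_force: [-0.2, 0.9, -0.1]
width: 43.6
t: 53.6
ee_pos: [475.2, 54.9, 267.4]
orientation: [-3.142, -0.006, -0.002]
ft_force: [0.4, 0.1, 1.1]
width: 44.0
t: 54.1
ee_pos: [455.2, -65.0, 325.6]
orientation: [-3.141, -0.0, -0.0]
ft_force: [0.4, 0.3, 0.4]
width: 43.6
t 54.10 tcp [455.2 -65.  325.6] yaw 0.0001 zax [ 0.  0. -1.] F [0.4 0.3 0.4] w 43.6 q [-0.17  0.05  1.87  0.    1.22  1.4 ]
t 54.15 tcp [455.2 -64.2 325.3] yaw 0.0018 zax [-0.001  0.    -1.   ] F [-0.2  0.2  0.1] w 43.8 q [-0.17  0.06  1.87  0.    1.22  1.4 ]
(-15, 78, 88) [168. 221.]
(-15, -20, 92) [263. 216.]
```

View pics/w11.png

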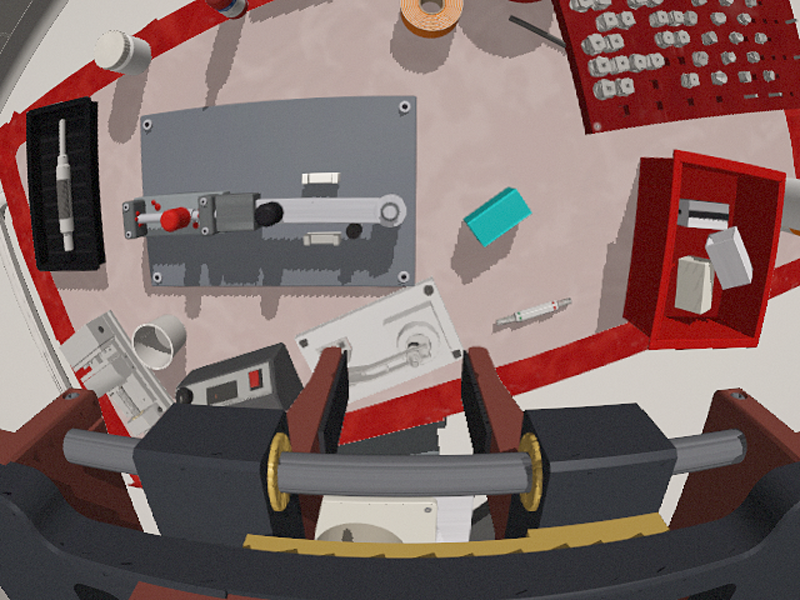

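```bash
python3 -c "
from h import *
st();print(ctrl.close_job())"
```

```text
t 54.15 tcp [455.2 -64.2 325.3] yaw 0.0018 zax [-0.001  0.    -1.   ] F [-0.2  0.2  0.1] w 43.8 q [-0.17  0.06  1.87  0.    1.22  1.4 ]
the job is handed in; nothing more can be done
None
```

The job is done and handed in at 54 s. I found three offcuts (off-white, aluminium box section and grooved profile) and put all of them in the red bin. I saw no black offcut and left the turquoise look-alike alone.

- **Bolt:** I worked it through its binds at 16, 24 and 32 mm, drew it about 48 mm to its stop, and later pushed it home to a firm stop with 48.2 mm of travel.
- **Strap:** I swung it open, then shut it against its stop. The force rose with no movement, at about 0.001 rad by the knob's position.
- **Spindle:** It was laid flat in the black tray.

**Last checks:** The final wrist picture shows the spindle flat in the tray, the strap shut and the bolt knob home. All three offcuts are in the bin, the jar and bottle are in place, and the arm is clear of everything.

**What disagreed:**
- My first wrist measurement was taken while the arm was still moving and read about 4 mm off in y, so I measured again.
- Near the end of the opening swing, the strap knob began to squeeze out of the jaws, with about 57 N at the wrist. I released it and gripped across the swing direction for closing.
- The aluminium offcut had shifted inside the bin by the last picture but still lies inside. I judged its height by eye and did not measure it.

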